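# Pack the pivot blocks and hang up the caddy

## Task

Clear up the lever experiment: the half-round wooden pivot blocks lie loose on their curved sides, where they rock at a touch; steady each and settle every one of them flat side down on the floor of the sheet-metal caddy, side by side and none on top of another. Only when all are in, swing the caddy's wire handle up and hang the caddy by it on the two-pronged stand, clear of the bench, level and still, with the blocks still lying flat in it. Leave the other things on the bench where they are.

Things in the scene. Friction and masses are not known exactly. Their poses are not given: they have to be found in the camera images.
- block1: half-round pale wood block, 60 g, None if absent: flat face 60 mm (own x) x 50 mm (own y), rounded back 18 mm high (arc radius 34 mm, axis along y), plane D-shaped ends at y = +-25 mm. Origin: centre of the flat face, z towards the rounded back (z up = flat side down). Starts on its back, z down, the flat face about 18 mm up, and rocks at a touch
- block2: as block1, None if absent. All blocks' mass centre lies 7.4 mm from the flat face on z; stood on a 50 mm long edge, a block falls flat side down once the flat face is within about 75 degrees of level, else it rolls back onto its curve
- block3: as block1, None if absent
- caddy: loose open caddy of grey sheet metal, 0.4 kg, left or right of the robot: outside 130 mm (own x) x 228 mm (own y), inside 122 x 220 mm, floor 5 mm thick, rim 34 mm high; an ear 34 mm wide amid each short wall (y = +-112 mm) rises to 66 mm. Origin: centre of the underside, z up
- bail (a joint): wire handle's angle: 0 = lying level over the caddy's -x side, 1.571 = upright, stop at 2.9. Two 110 mm arms at y = +-120 mm and a straight cross bar 240 mm long, 10 mm round steel, 60 g; pivots on the caddy's y direction, at x = 0, 56 mm over its underside. Lying: bar at x = -110 mm, 56 mm up; upright: 166 mm up. Swings freely, falls if let go
- bail_grip (a point): middle of the handle's cross bar, on its axis
- bracket: fixed stand of 10 mm steel rod, left or right of the robot: two prongs at y = +-45 mm pointing to own -x. Each has a dip (x -8 to 12 mm) for the caddy's cross bar, a tip rising to 217 mm at x = -30 mm, behind it a rise to 210 mm at x = 32 mm, posts at x = 105 mm; nothing is higher. Base x 70 to 150 mm, y +-90 mm, 18 mm high. Origin: on the bench under the dips, z up
- seat (a point): point midway between the two dips, 195 mm above the bench, where the cross bar's axis comes to lie when the caddy hangs; same axes as the stand. The caddy's underside then hangs 29 mm above the bench
- reagent: bystander: small brown bottle, 40 mm across, 85 mm high; origin at its underside
- weight: bystander: brass weight 44 mm across, 36 mm high; origin at its underside
- clamp: bystander: dark steel clamp body 30 x 60 x 20 mm with a short screw to 35 mm on its +x side; origin at its underside

How it is judged:
On the way, in this order (a step that is already met when the one before it is completed fails the run):
1. every block lies flat side down on the caddy's floor, let go, while the caddy stands on the bench with its handle down (angle between each of block1, block2, block3's own z axis and vertical below 0.35 rad and angle between the z axis of each of block1, block2, block3 and the z axis of caddy, either way round below 0.15 rad and z of block1 in the frame of caddy between 0 and 0.012 m and x of block1 in the frame of caddy between -0.06 and 0.06 m and y of block1 in the frame of caddy between -0.11 and 0.11 m and z of block2 in the frame of caddy between 0 and 0.012 m and x of block2 in the frame of caddy between -0.06 and 0.06 m and y of block2 in the frame of caddy between -0.11 and 0.11 m and z of block3 in the frame of caddy between 0 and 0.012 m and x of block3 in the frame of caddy between -0.06 and 0.06 m and y of block3 in the frame of caddy between -0.11 and 0.11 m and contact force between the fingers and block1 below 0.05 N and contact force between the fingers and block2 below 0.05 N and contact force between the fingers and block3 below 0.05 N and value of joint bail below 0.6 rad and height (world z) of caddy below 0.015 m), for 0.3 s.
2. the handle is swung upright (value of joint bail between 1.3 and 1.85 rad), for 0.2 s.
3. the caddy hangs by its handle on both prongs' stand, off the bench (x of bail_grip in the frame of seat between -0.025 and 0.025 m and y of bail_grip in the frame of seat between -0.045 and 0.045 m and z of bail_grip in the frame of seat between -0.01 and 0.014 m and height (world z) of caddy above 0.015 m and angle between caddy's own z axis and vertical below 0.3 rad and contact force between caddy and bracket above 1.5 N), for 0.2 s.
At the end, for the whole second after the job is handed in: every block present lies flat face down on the caddy's floor (within 0.15 rad, not stacked); the caddy hangs still by its handle in the dips of the stand (cross bar's middle within 25 mm along the prongs, 45 mm across, about 12 mm in height), over 15 mm off the bench, tilted under 0.3 rad (all of step 3 and angle between each of block1, block2, block3's own z axis and vertical below 0.35 rad and angle between the z axis of each of block1, block2, block3 and the z axis of caddy, either way round below 0.15 rad and z of block1 in the frame of caddy between 0 and 0.012 m and x of block1 in the frame of caddy between -0.06 and 0.06 m and y of block1 in the frame of caddy between -0.11 and 0.11 m and z of block2 in the frame of caddy between 0 and 0.012 m and x of block2 in the frame of caddy between -0.06 and 0.06 m and y of block2 in the frame of caddy between -0.11 and 0.11 m and z of block3 in the frame of caddy between 0 and 0.012 m and x of block3 in the frame of caddy between -0.06 and 0.06 m and y of block3 in the frame of caddy between -0.11 and 0.11 m and linear speed of caddy below 0.03 m/s and angular speed of caddy below 0.25 rad/s); the robot touches nothing.
It fails at once if one of the other things on the bench was moved more than 40 mm (distance of any of reagent, weight, clamp from where it was at the start of the episode above 0.04 m).
Of block1, block2, block3 only 2 to 3 are there at a start; the rules pass over those that are not, and their reading is None.
At some moment in a run one of block1, block2, block3 may be knocked a few centimetres aside while the robot is not near it.
It also fails if it takes over 210 s, if anything falls off the work surface, if the arm or the gripper's body presses on something with over 40 N, if the wrist force passes 120 N, or if a joint passes its speed limit or range.

## Robot

A 7-joint arm with a two-finger parallel gripper is mounted at the origin on the work surface. World frame = base frame: x ahead of the robot, y to its left, z up, the work surface at z = 0. Lengths are in m, angles in rad, forces in N, time in s.
With the tool pointing down it reaches from about 0.4 to 0.85 m from the base axis. Payload 4.5 kg.
Tool frame: the origin (TCP) lies at the very end of the fingers, on their centre line; the grasp point (between the pads) lies 19 mm behind it; x points along the fingers, y is the direction in which the jaws open and shut, and the axes are right-handed (so a half turn about x gives the same grasp; the last joint's range is limited). The gripper opens to 88 mm and grips with 3 to 60 N. Pads are 18 mm wide; open, the fingers measure 123 mm over their backs; the gripper's body (75 mm by 187 mm) begins 45 mm behind the grasp point.
Start: joints at [-1.107, 0.689, -0.195, 1.565, 0.157, 0.902, -0.215], TCP at [0.26, 0.568, 0.239] pointing down, gripper open.
Joint ranges: [-3.01, 3.01], [-0.46, 2.08], [-1.47, 1.51], [0.13, 2.56], [-1, 4.14], [0.04, 2.09], [-2.66, 2.66]. Speed limits (rad/s): [2.57, 2.57, 3.14, 3.14, 3.14, 3.14, 3.14].

## Interface

Orientations are given as [roll, pitch, yaw] about the fixed x, y, z axes, in that order (R = Rz(yaw) Ry(pitch) Rx(roll)).
In Python, from station import readout, cams, manip gives the robot as it stands.
- The arm moves only by the shell command python3 -m handwheel 'ROWS'. ROWS is a JSON object of lists of equal length, an entry for each row: "dp": the shift along the tool's x, y, z in cm, a list of three; "roll": the turn about the tool's x in rad; "fingers": the opening in per cent of the stroke, from 0 (shut) to 100 (fully open). In form: {"dp": [[x, y, z], ...], "roll": [roll, ...], "fingers": [fingers, ...]}. A call has exactly 5 rows; each row is the pose to reach, as a shift and turn from the pose measured when the call began, along the tool's axes at that moment; what a row does not reach only later rows make up. A row lasts 1/10 s, in which the tool goes at most 50 mm and 8.59 degrees, less where a joint would pass 70% of its speed; a pose out of reach is approached as far as the arm can. A call with a gripper value outside its range is refused whole. The fingers move at their own pace and stop on an object; the grip force is fixed at half the most. Time passes only in rows, so rows that repeat a pose let the fingers close, or fill a call up. It gives the time, the measured TCP pose, the force and the opening at its end, in the units of the state.
- readout.get_obs(): the state, without advancing time (a new reading comes with each control period).
- cams.camera(name): name is "scene" or "side" or "wrist"; returns a dict with "frame" (480x640x3 uint8, red, green, blue), "z_map" (480x640 float32, m along the optical axis (not along the pixel's ray), 0 where there is no reading), "intrinsics" (3x3 intrinsics, pixels), "origin" and "rotation" of the camera in the world. Camera axes: x right, y up, looking along -z (the intrinsics and any distortion apply to the point x, -y, -z); pixel columns grow to the right and rows downward; lengths in m; the calibration is good to about 2 mm. A picture is of the moment at which its call begins.
- manip.job_done(): hands the job in, once; it reports no verdict.
The state is a dict: "t": time; "qpos": joint angles; "qvel": joint speeds; "tau": joint torques, N m; "position": TCP position; "eef_rot": TCP orientation; "wrist_force": force on the tool from outside, world axes, zero at the start; "wrist_torque": the same for the moment, N m; "opening": finger opening in m.
Only numpy, scipy, OpenCV 4.12 (cv2) and the standard library are available. Lean on these libraries where they do the work, as an engineer would, in place of code of your own. Each camera call takes 0.05 s, during which the arm holds its last target.

## Working session

There is one attempt and no reset: what is moved stays moved. The work goes in short steps, Python scripts to look and compute and a shell command to move; the robot and the scene stay as the last step left them, time stands still between calls to the robot, and variables do not carry over. Pictures are saved under pics/ and viewed, and the job is handed in when it is done.

```bash
ls; mkdir -p pics; cat > h.py <<'E'
import numpy as np, cv2
from station import readout, cams, manip
from scipy.spatial.transform import Rotation as R
def cap(n,tag):
    c=cams.camera(n); cv2.imwrite(f'pics/{tag}.png',c['frame'][:,:,::-1]); np.savez(f'/tmp/{tag}.npz',**c); return c
def load(tag): return dict(np.load(f'/tmp/{tag}.npz'))
def cloud(c):
    K=c['intrinsics']; z=c['z_map']; v,u=np.mgrid[:z.shape[0],:z.shape[1]]
    P=np.stack([(u-K[0,2])/K[0,0]*z,-(v-K[1,2])/K[1,1]*z,-z],-1)
    W=P@c['rotation'].T+c['origin']; W[z==0]=np.nan; return W
def proj(c,p):
    K=c['intrinsics']; q=(np.asarray(p)-c['origin'])@c['rotation']; return K[0,0]*q[...,0]/-q[...,2]+K[0,2], K[1,1]*-q[...,1]/-q[...,2]+K[1,2]
def st():
    o=readout.get_obs(); return o
def Rt(o): return R.from_euler('xyz',o['eef_rot']).as_matrix()
def rel(target,o=None):
    o=o or st(); return 100*Rt(o).T@(np.asarray(target)-np.asarray(o['position']))
E
python3 - <<'E'
from h import *
o=st(); print({k:np.round(v,3) for k,v in o.items()}); print(Rt(o).round(3))
for n in ('scene','side','wrist'):
    c=cap(n,n+'0'); print(n,c['origin'],c['rotation'].round(2).tolist(),c['intrinsics'].round(1).tolist(),c['frame'].shape)
E
```

```text
pics
{'t': np.float64(0.0), 'qpos': array([-1.107,  0.69 , -0.194,  1.566,  0.157,  0.903, -0.215]), 'qvel': array([ 0.001,  0.   ,  0.002,  0.   , -0.002,  0.001, -0.   ]), 'tau': array([ 0.0000e+00, -5.2755e+01, -1.2670e+00, -1.5343e+01, -5.3000e-02,
        6.0000e-03,  0.0000e+00]), 'position': array([0.26 , 0.568, 0.238]), 'eef_rot': array([-1.476,  1.569, -1.906]), 'wrist_force': array([-0.644,  0.03 , -0.394]), 'wrist_torque': array([ 0.041, -0.025, -0.018]), 'opening': np.float64(0.088)}
[[-0.001  0.417  0.909]
 [-0.002  0.909 -0.417]
 [-1.    -0.002  0.   ]]
scene [0.99000798 0.72478581 1.04231632] [0.76, 0.01, 2.63] [[603.8, 0.0, 315.9], [0.0, 603.8, 241.8], [0.0, 0.0, 1.0]] (480, 640, 3)
side [ 0.37624473 -0.88820767  0.71997791] [0.99, -0.0, -0.2] [[497.1, 0.0, 322.6], [0.0, 497.1, 245.8], [0.0, 0.0, 1.0]] (480, 640, 3)
wrist [0.1907748  0.59978293 0.38460506] [-0.3, 0.0, 1.14] [[334.5, 0.0, 321.4], [0.0, 334.5, 238.9], [0.0, 0.0, 1.0]] (480, 640, 3)
```

```bash
python3 - <<'E'
s=open('h.py').read()
s=s.replace("c=cams.camera(n);","c=cams.camera(n); c['rotation']=R.from_euler('xyz',c['rotation']).as_matrix();")
open('h.py','w').write(s)
E
python3 - <<'E'
from h import *
for n in ('scene','side','wrist'):
    c=load(n+'0'); c['rotation']=R.from_euler('xyz',c['rotation']).as_matrix(); np.savez(f'/tmp/{n}0.npz',**c)
    W=cloud(c); print(n, np.nanpercentile(W[...,2],[5,25,50,75]))
E
```

```text
scene [-7.51782726e-01 -3.40459586e-01  7.08241762e-04  3.89505057e-03]
side [-4.81897478e-01 -3.46150719e-04  2.26644625e-03  8.49686246e-02]
wrist [-7.49810847e-01 -1.37508574e-04  7.57154012e-04  3.09240933e-01]
```

View pics/scene0.png

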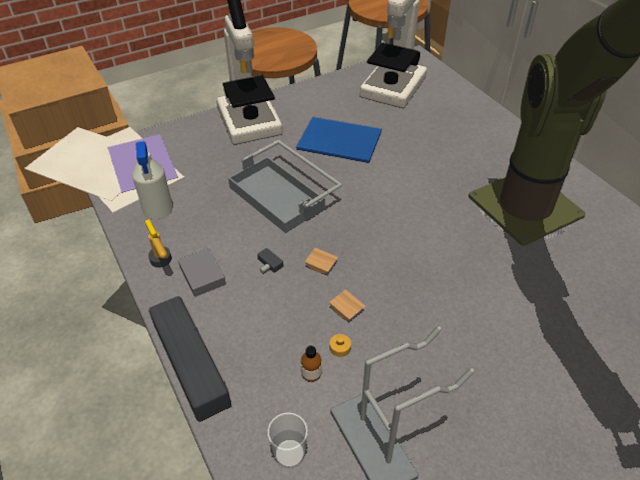

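View pics/side0.png

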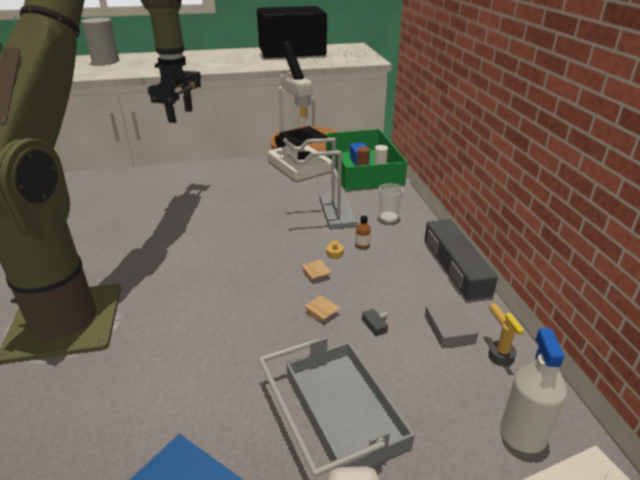

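View pics/wrist0.png

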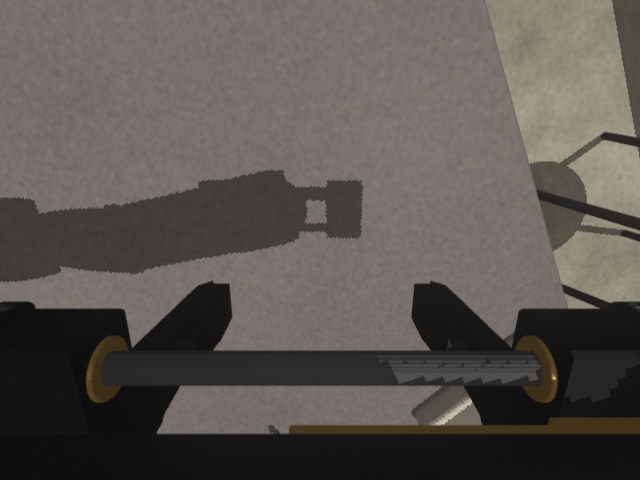

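```bash
cat > seg.py <<'E'
from h import *
def blocks(c):
    f=cv2.cvtColor(c['frame'],cv2.COLOR_RGB2HSV); W=cloud(c)
    m=((f[...,0]>8)&(f[...,0]<20)&(f[...,1]>80)&(W[...,2]>-0.02)&(W[...,2]<0.25)&(abs(W[...,1])<0.9)).astype(np.uint8)
    n,l,s,_=cv2.connectedComponentsWithStats(m)
    out=[]
    for i in range(1,n):
        if s[i,4]<60: continue
        P=W[l==i]; out.append((s[i,:5].tolist(),np.median(P,0).round(4),P))
    return out
E
python3 - <<'E'
from seg import *
for n in ('scene0','side0'):
    c=load(n); W=cloud(c)
    for b in blocks(c):
        P=b[2]; top=P[P[:,2]>b[1][2]-0.006]
        r=cv2.minAreaRect((top[:,:2]*1000).astype(np.float32)); print(n,b[0],b[1],r, np.percentile(P[:,2],[2,50,98]).round(4))
# caddy
c=load('scene0');W=cloud(c)
def h(u,v): print(u,v,W[v-1:v+2,u-1:u+2].reshape(-1,3)[np.nanargmax(W[v-1:v+2,u-1:u+2,2])].round(3))
for p in [(229,184),(289,228),(290,180),(253,200),(339,186),(281,143),(310,163),(322,206),(262,155),(340,345),(310,365),(270,260),(264,268),(364,400),(390,455),(437,331),(470,374),(366,362),(397,407),(331,405),(355,395),(415,475)]: h(*p)
E
python3 - <<'E'
import cv2
a=cv2.imread('pics/scene0.png')
cv2.imwrite('pics/s0a.png',cv2.resize(a[130:240,215:365],None,fx=5,fy=5,interpolation=2))
cv2.imwrite('pics/s0b.png',cv2.resize(a[320:480,320:480],None,fx=3.7,fy=3.7,interpolation=2))
cv2.imwrite('pics/s0c.png',cv2.resize(a[240:390,240:380],None,fx=4,fy=4,interpolation=2))
E
```

```text
scene0 [387, 24, 8, 14, 63] [ 0.0244 -0.594   0.2117] ((22.376739501953125, -593.6735229492188), (16.600547790527344, 18.71657943725586), 72.48641967773438) [0.1796 0.2117 0.2304]
scene0 [240, 59, 8, 15, 65] [ 0.4661 -0.6316  0.2096] ((465.9071044921875, -629.6746215820312), (17.949724197387695, 16.83220100402832), 72.39276123046875) [0.1521 0.2096 0.2292]
scene0 [501, 167, 63, 54, 1184] [0.0507 0.0401 0.0749] ((28.75811004638672, 28.00249481201172), (60.85906219482422, 128.58480834960938), 41.94655990600586) [0.018  0.0749 0.1269]
scene0 [148, 231, 19, 28, 222] [ 0.8621 -0.2569  0.0805] ((859.9821166992188, -248.1094970703125), (74.25640869140625, 23.783470153808594), 86.58104705810547) [0.0173 0.0805 0.087 ]
scene0 [305, 248, 33, 25, 530] [ 0.5438 -0.0781  0.0189] ((541.171142578125, -80.79375457763672), (56.31698226928711, 61.788875579833984), 32.771846771240234) [0.0018 0.0189 0.0242]
scene0 [329, 290, 36, 30, 624] [0.5576 0.0597 0.0189] ((555.820068359375, 58.227256774902344), (54.08774948120117, 59.824928283691406), 14.142255783081055) [0.0012 0.0189 0.0235]
scene0 [329, 334, 2
[... 2426 characters left out ...]
4667969), 1.431228518486023) [0.0205 0.0606 0.0846]
229 184 [ 0.618 -0.42   0.022]
289 228 [ 0.554 -0.214  0.013]
290 180 [ 0.472 -0.361  0.021]
253 200 [ 0.593 -0.325  0.034]
339 186 [ 0.404 -0.237  0.063]
281 143 [ 0.448 -0.46   0.067]
310 163 [ 0.421 -0.344  0.066]
322 206 [ 0.448 -0.239  0.017]
262 155 [ 0.492 -0.501  0.009]
340 345 [0.623 0.14  0.023]
310 365 [0.709 0.173 0.061]
270 260 [ 0.645 -0.129  0.026]
264 268 [ 0.666 -0.119  0.018]
364 400 [0.668 0.302 0.097]
390 455 [0.673 0.393 0.058]
437 331 [0.538 0.308 0.216]
470 374 [0.542 0.396 0.214]
366 362 [0.67  0.301 0.214]
397 407 [0.671 0.39  0.212]
331 405 [0.699 0.243 0.005]
355 395 [0.653 0.253 0.018]
415 475 [0.648 0.433 0.022]
```

View pics/s0a.png

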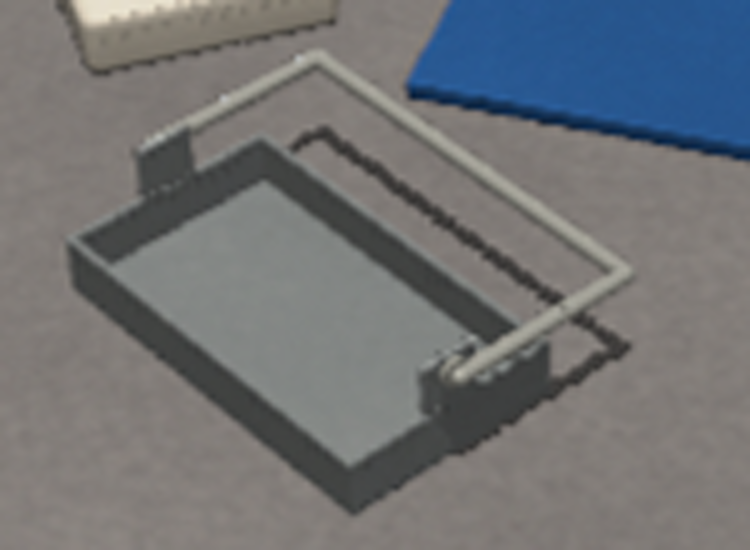

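View pics/s0b.png

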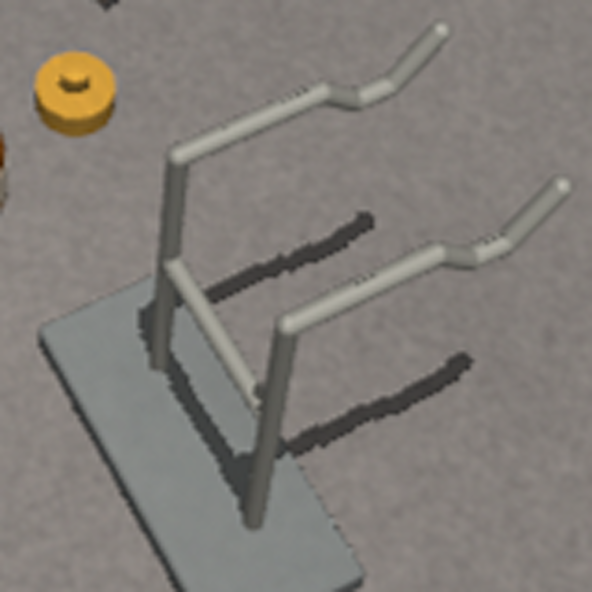

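View pics/s0c.png

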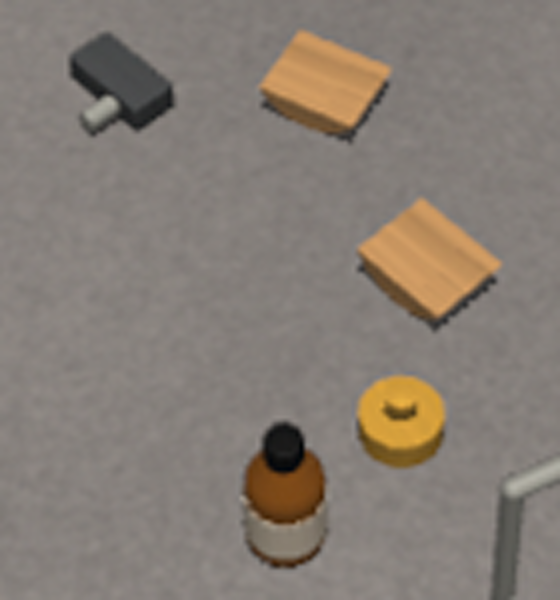

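```bash
cat >> h.py <<'E'
def goto(xy,z,yaw=None):
    """print dp cm and roll so that tool y axis has world yaw (deg, mod 180)"""
    o=st(); r=Rt(o); cur=np.degrees(np.arctan2(r[1,1],r[0,1])); s=''
    if yaw is not None:
        d=(cur-yaw+90)%180-90; s=f'roll {np.radians(d):.3f}'
    print('t',round(float(o['t']),2),'pos',np.round(o['position'],4),'yaw',round(cur,1),'q7',round(float(o['qpos'][6]),2),'dp',rel([*xy,z],o).round(2),s)
E
python3 -c "
from h import *
goto((.561,.036),.10,15)"
```

```text
t 0.15 pos [0.2603 0.5677 0.2381] yaw 65.4 q7 -0.22 dp [ 13.87 -35.79  49.49] roll 0.879
```

```bash
python3 -m handwheel '{"dp":[[0,-15,20],[0,-15,20],[0,-15,20],[0,-15,20],[0,-15,20]],"roll":[0.2,0.4,0.6,0.6,0.6],"fingers":[90,90,90,90,90]}'; python3 -c "
from h import *
goto((.561,.036),.10,15)"
```

```text
t: 0.65
position: [0.38, 0.3465, 0.2383]
eef_rot: [-0.598, 1.569, -1.631]
wrist_force: [0.9, 0.5, 0.0]
opening: 0.0792
t 0.65 pos [0.38   0.3465 0.2383] yaw 30.8 q7 -0.34 dp [13.88 -0.36 35.92] roll 0.276
```

```bash
python3 -m handwheel '{"dp":[[0,0,36],[0,0,36],[6,0,36],[12,0,36],[13,0,36]],"roll":[0.276,0.276,0.276,0.276,0.276],"fingers":[80,80,80,80,80]}'; python3 -c "
from h import *
goto((.561,.036),.10,15)"
```

```text
t: 1.15
position: [0.5018, 0.1432, 0.1798]
eef_rot: [0.771, 1.569, -0.538]
wrist_force: [1.4, 0.4, -0.4]
opening: 0.0704
t 1.15 pos [0.5018 0.1432 0.1798] yaw 15.0 q7 -0.12 dp [ 8.    2.93 11.88] roll 0.000
```

```bash
python3 -m handwheel '{"dp":[[5,-0.3,14],[8,-0.3,14],[9.5,-0.3,14],[9.5,-0.3,14],[9.5,-0.3,14]],"roll":[0,0,0,0,0],"fingers":[80,80,80,80,80]}'; python3 -c "
from h import *
goto((.561,.036),.008,15)
c=cap('scene','s1');c=cap('wrist','w1')
for b in blocks(load('s1')) if 0 else []: pass
from seg import *
for b in blocks(load('s1')):
    if b[0][4]>300 and abs(b[1][2]-.0189)<.003: print(b[0],b[1])
"
```

```text
t: 1.65
position: [0.5341, 0.0033, 0.0828]
eef_rot: [-0.891, 1.566, -2.206]
wrist_force: [-0.2, 0.3, -0.2]
opening: 0.0706
t 1.65 pos [0.5341 0.0033 0.0828] yaw 14.7 q7 0.09 dp [ 7.46  3.46 -2.5 ] roll -0.006
[329, 290, 36, 29, 607] [0.5582 0.0592 0.019 ]
```

View pics/w1.png

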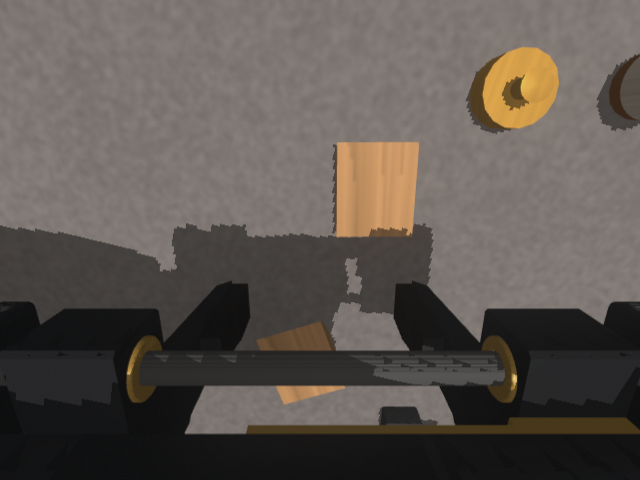

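View pics/s1.png

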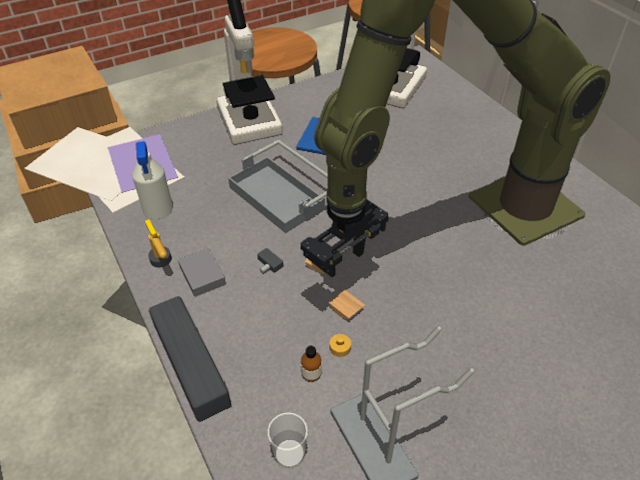

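```bash
python3 -c "
from seg import *
for t in ('w1','s1'):
  for b in blocks(load(t)):
    if b[0][4]>300: 
      P=b[2];top=P[abs(P[:,2]-.019)<.004]
      if len(top)>50:
        r=cv2.minAreaRect((top[:,:2]*1000).astype(np.float32)); print(t,b[0],b[1],r)
"
```

```text
w1 [470, 47, 89, 82, 5565] [0.6153 0.1326 0.0185] ((619.5535278320312, 135.25404357910156), (44.0146598815918, 43.148658752441406), 11.627269744873047)
w1 [336, 142, 83, 96, 7545] [0.5561 0.0582 0.0185] ((556.6253051757812, 56.636287689208984), (50.366092681884766, 59.83814239501953), 15.179787635803223)
w1 [256, 321, 79, 30, 1563] [ 0.5357 -0.0621  0.0179] ((530.7252197265625, -60.658912658691406), (54.83900451660156, 23.817733764648438), 15.9922513961792)
w1 [276, 385, 69, 19, 776] [ 0.546  -0.1055  0.0191] ((555.0962524414062, -106.17970275878906), (52.30131149291992, 16.790355682373047), 16.979379653930664)
s1 [329, 290, 36, 29, 607] [0.5582 0.0592 0.019 ] ((555.6876220703125, 55.79713821411133), (53.693214416503906, 60.69118881225586), 14.963436126708984)
```

```bash
python3 -m handwheel '{"dp":[[4,3.5,-2.5],[4,3.5,-2.5],[6,3.5,-2.5],[7.4,3.5,-2.5],[7.4,3.5,-2.5]],"roll":[-0.01,-0.01,-0.01,-0.01,-0.01],"fingers":[80,80,80,80,80]}'; python3 -c "
from h import *
goto((.5618,.0373),.008,15.2)"
```

```text
t: 2.25
position: [0.5613, 0.0424, 0.0104]
eef_rot: [-1.847, 1.57, 3.14]
wrist_force: [0.4, 0.1, -0.3]
opening: 0.0704
t 2.25 pos [0.5613 0.0424 0.0104] yaw 15.7 q7 0.05 dp [ 0.24 -0.09  0.5 ] roll 0.009
```

```bash
python3 -m handwheel '{"dp":[[0.2,0,0.5],[0.2,0,0.5],[0.2,0,0.5],[0.2,0,0.5],[0.2,0,0.5]],"roll":[0.01,0.01,0.01,0.01,0.01],"fingers":[80,40,40,40,40]}';python3 -m handwheel '{"dp":[[0,0,0],[0,0,0],[0,0,0],[0,0,0],[0,0,0]],"roll":[0,0,0,0,0],"fingers":[40,40,40,40,40]}'; python3 -c "
from h import *
goto((.5618,.0373),.008,15.2)"
```

```text
t: 2.75
position: [0.563, 0.0373, 0.0089]
eef_rot: [-1.601, 1.57, -2.908]
wrist_force: [-0.5, -0.3, 2.4]
opening: 0.0497
t: 3.25
position: [0.5631, 0.0373, 0.009]
eef_rot: [-1.297, 1.571, -2.604]
wrist_force: [0.2, -0.8, 1.4]
opening: 0.0492
t 3.25 pos [0.5631 0.0373 0.009 ] yaw 15.1 q7 0.05 dp [ 0.1  -0.13 -0.03] roll -0.002
```

Gripped (49 mm). Lift 6 cm and look at how the block hangs.

```bash
python3 -m handwheel '{"dp":[[-1,0,0],[-2.5,0,0],[-4,0,0],[-6,0,0],[-6,0,0]],"roll":[0,0,0,0,0],"fingers":[40,40,40,40,40]}'; python3 -c "
from h import *
c=cap('scene','s2');c=cap('side','d2');c=cap('wrist','w2')
a=cv2.imread('pics/s2.png')[220:350,270:430];b=cv2.imread('pics/d2.png')[190:320,250:410]
cv2.imwrite('pics/c2.png',np.hstack([cv2.resize(x,(400,325),interpolation=2) for x in (a,b)]))
"
```

```text
t: 3.75
position: [0.5652, 0.0375, 0.0723]
eef_rot: [1.424, 1.565, 0.117]
wrist_force: [-0.8, 0.0, -1.1]
opening: 0.0494
```

View pics/c2.png

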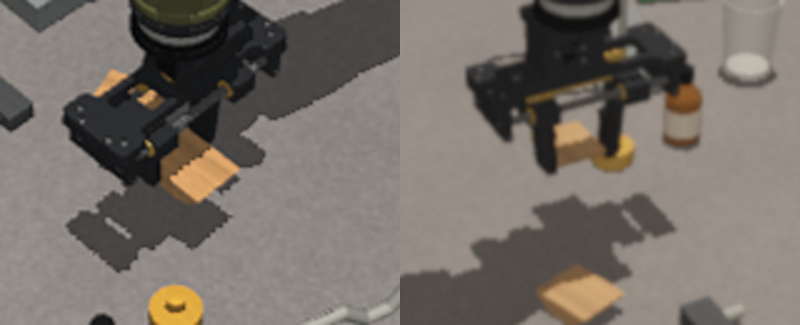

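View pics/w2.png

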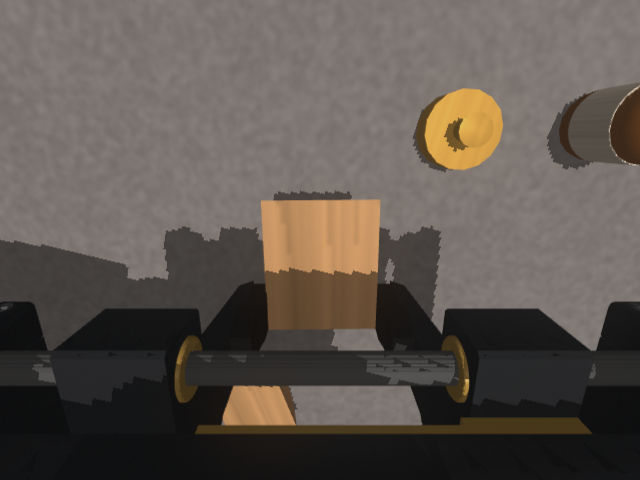

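```bash
python3 -c "
from h import *
for t in ('scene0','side0'):
  W=cloud(load(t)); m=(W[...,2]>.17)&(W[...,2]<.225)&(W[...,0]>.50)&(W[...,0]<.72)&(W[...,1]>.25)&(W[...,1]<.45)
  P=W[m]; print(t,len(P))
  # straight top part
  for lo,hi in ((.25,.345),(.345,.45)):
    Q=P[(P[:,1]>lo)&(P[:,1]<hi)]
    if len(Q)<10: continue
    print(Q[:,0].min(),Q[:,0].max())
    for x in np.arange(.53,.69,.01):
      S=Q[abs(Q[:,0]-x)<.005]
      if len(S): print(round(x,3),len(S),S.mean(0).round(4),S[:,2].max().round(4))
  B=W[(W[...,2]>.012)&(W[...,2]<.023)&(W[...,0]>.58)&(W[...,0]<.76)&(W[...,1]>.22)&(W[...,1]<.47)]
  print(cv2.minAreaRect((B[:,:2]*1000).astype(np.float32)))
"
```

```text
scene0 1290
0.5282209745566228 0.67216394377632
0.53 24 [0.5324 0.3044 0.216 ] 0.2208
0.54 50 [0.5398 0.3044 0.2089] 0.2178
0.55 57 [0.5498 0.3042 0.1966] 0.2062
0.56 36 [0.56   0.3035 0.1895] 0.1934
0.57 29 [0.5697 0.3032 0.1892] 0.1941
0.58 27 [0.5799 0.3037 0.196 ] 0.2023
0.59 30 [0.5899 0.303  0.2055] 0.2122
0.6 38 [0.5998 0.3017 0.2099] 0.2136
0.61 36 [0.6101 0.3008 0.2095] 0.2163
0.62 35 [0.62   0.3008 0.2095] 0.2141
0.63 39 [0.6301 0.3002 0.2096] 0.2135
0.64 35 [0.6401 0.2996 0.2092] 0.2128
0.65 36 [0.6499 0.299  0.2093] 0.2133
0.66 45 [0.6606 0.2991 0.2056] 0.2141
0.67 88 [0.6689 0.2991 0.1941] 0.2138
0.5322387259274135 0.6765002521255008
0.53 6 [0.5336 0.3929 0.2169] 0.2175
0.54 58 [0.5404 0.394  0.2129] 0.2201
0.55 63 [0.5497 0.3937 0.2013] 0.2115
0.56 45 [0.5592 0.3934 0.1916] 0.2009
0.57 41 [0.5698 0.393  0.19  ] 0.1952
0.58 29 [0.5797 0.3931 0.1926] 0.2
0.59 30 [0.5898 0.3934 0.2017] 0.2093
0.6 40 [0.5999 0.3918 0.2093] 0.2141
0.61 42 [0.6099 0.3909 0.2096] 0.2145
0.62 42 [0.6201 0.3903 0.2095] 0.2132
0.63 43 [0.6301 0.3899 0.2096] 0.2132
0.64 40 [0.6403 0.3895 0.2097] 0
[... 914 characters left out ...]
7 [0.5327 0.3897 0.2142] 0.2182
0.54 19 [0.5398 0.3886 0.2094] 0.2166
0.55 24 [0.5501 0.3881 0.1957] 0.2078
0.56 15 [0.5599 0.3873 0.1883] 0.193
0.57 13 [0.5695 0.3879 0.1875] 0.1916
0.58 17 [0.5798 0.3856 0.1924] 0.1996
0.59 18 [0.59   0.3872 0.2017] 0.2094
0.6 14 [0.5994 0.3865 0.2078] 0.2128
0.61 15 [0.6094 0.3865 0.2074] 0.2108
0.62 13 [0.6199 0.3869 0.2068] 0.2117
0.63 11 [0.6296 0.3826 0.2091] 0.2124
0.64 14 [0.6402 0.3845 0.2082] 0.212
0.65 15 [0.6503 0.3845 0.208 ] 0.2131
0.66 17 [0.6613 0.3834 0.2053] 0.2124
0.67 44 [0.6698 0.3832 0.1933] 0.2108
0.68 1 [0.6757 0.3899 0.1757] 0.1757
((677.1795043945312, 363.43927001953125), (243.10252380371094, 110.33023071289062), 75.93421936035156)
```

```bash
python3 -m handwheel '{"dp":[[-5,0,0],[-10,0,0],[-14,0,0],[-18,0,0],[-18,0,0]],"roll":[0.15,0.3,0.45,0.6,0.75],"fingers":[40,40,40,40,40]}';python3 -c "
from h import *
goto((.49,.303),.25,-92.7)"
```

```text
t: 4.4
position: [0.566, 0.0374, 0.2538]
eef_rot: [2.205, 1.561, 0.141]
wrist_force: [-0.0, -0.3, -2.1]
opening: 0.0494
t 4.4 pos [0.566  0.0374 0.2538] yaw -28.2 q7 -0.48 dp [  0.35 -19.26 -19.8 ] roll 1.125
```

```bash
python3 -m handwheel '{"dp":[[0,-3,-6],[0,-6,-10],[0,-10,-13],[0,-14,-16],[0,-17,-18]],"roll":[0.15,0.3,0.45,0.6,0.75],"fingers":[40,40,40,40,40]}';python3 -c "
from h import *
goto((.48,.303),.25,-92.7)"
```

```text
t: 4.9
position: [0.5011, 0.2762, 0.2525]
eef_rot: [2.857, 1.563, 0.044]
wrist_force: [0.7, 0.4, -1.3]
opening: 0.0499
t 4.9 pos [0.5011 0.2762 0.2525] yaw -71.2 q7 -1.46 dp [ 0.24 -3.22  1.13] roll 0.376
```

```bash
python3 -m handwheel '{"dp":[[0,-3.2,1.1],[0,-3.2,1.1],[0,-3.2,1.1],[0,-3.2,1.1],[0,-3.2,1.1]],"roll":[0.15,0.3,0.376,0.376,0.376],"fingers":[40,40,40,40,40]}';python3 -c "
from h import *
goto((.495,.303),.24,-92.7)
c=cap('scene','s3');c=cap('side','d3');c=cap('wrist','w3')
a=cv2.imread('pics/s3.png')[220:420,350:550];b=cv2.imread('pics/d3.png')[50:230,220:400]
cv2.imwrite('pics/c3.png',np.hstack([cv2.resize(x,(400,400),interpolation=2) for x in (a,b)]))
"
```

```text
t: 5.4
position: [0.48, 0.3027, 0.2517]
eef_rot: [3.081, 1.564, -0.106]
wrist_force: [0.0, -0.4, 0.2]
opening: 0.0495
t 5.4 pos [0.48   0.3027 0.2517] yaw -92.6 q7 -1.8 dp [ 1.18 -0.1  -1.49] roll 0.002
```

View pics/c3.png

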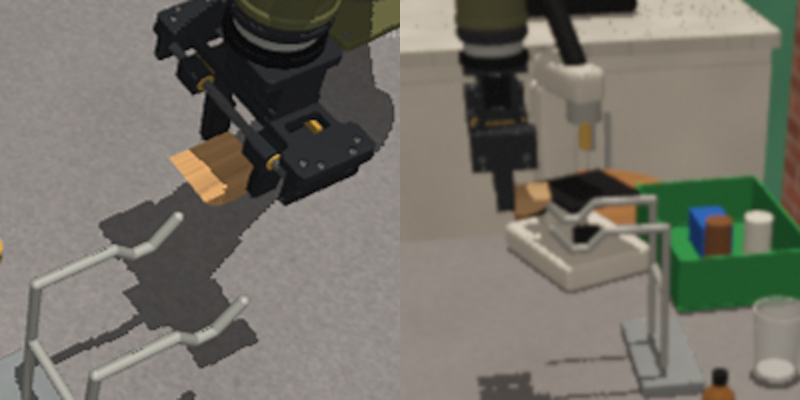

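View pics/w3.png

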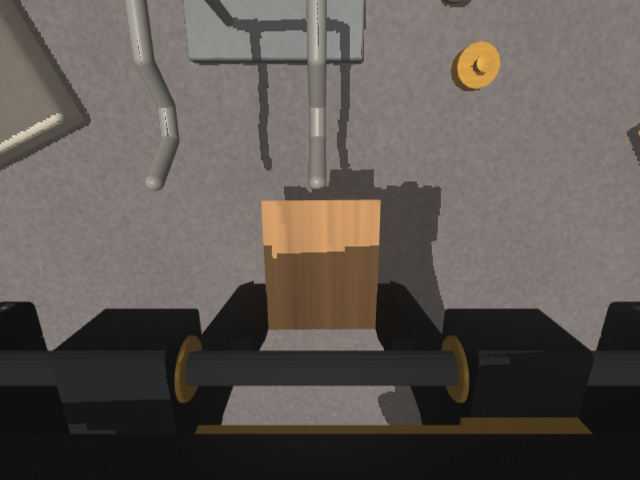

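```bash
python3 -m handwheel '{"dp":[[0,-0.1,-1.7],[1.3,-0.1,-1.7],[2.6,-0.1,-1.7],[3.9,-0.1,-2.0],[5.2,-0.1,-2.3]],"roll":[0,0,0,0,0],"fingers":[40,40,40,40,40]}';python3 -c "
from h import *
goto((.514,.302),.185,-92.7)
c=cap('scene','s4');c=cap('side','d4');c=cap('wrist','w4')
a=cv2.imread('pics/s4.png')[220:420,350:550];b=cv2.imread('pics/d4.png')[90:190,250:350]
cv2.imwrite('pics/c4.png',np.hstack([cv2.resize(x,(400,400),interpolation=2) for x in (a,b)]))
"
```

```text
t: 6.05
position: [0.5004, 0.3026, 0.1989]
eef_rot: [-2.955, 1.57, 0.141]
wrist_force: [-6.7, 0.4, 9.1]
opening: 0.0495
t 6.05 pos [0.5004 0.3026 0.1989] yaw -92.6 q7 -1.74 dp [ 1.39 -0.   -1.36] roll 0.001
```

View pics/c4.png

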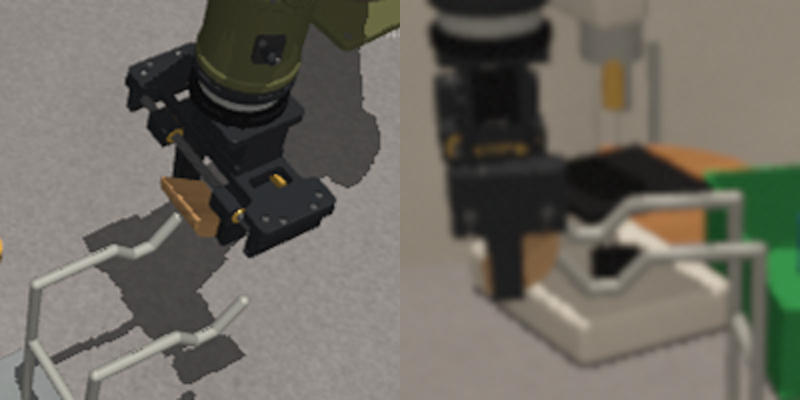

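```bash
python3 -m handwheel '{"dp":[[0.8,0,-0.6],[1.4,0,-1.3],[1.7,0,-2.0],[1.9,0,-2.8],[1.9,0,-3.4]],"roll":[0,0,0,0,0],"fingers":[40,40,40,40,40]}';python3 -c "
from h import *
goto((.54,.302),.18,-92.7)
c=cap('scene','s5');c=cap('side','d5');c=cap('wrist','w5')
a=cv2.imread('pics/s5.png')[220:420,350:550];b=cv2.imread('pics/d5.png')[90:190,250:350]
cv2.imwrite('pics/c5.png',np.hstack([cv2.resize(x,(400,400),interpolation=2) for x in (a,b)]))
"
```

```text
t: 6.7
position: [0.5197, 0.2997, 0.1736]
eef_rot: [0.271, 1.538, -2.914]
wrist_force: [-26.4, -1.7, -6.2]
opening: 0.0498
t 6.7 pos [0.5197 0.2997 0.1736] yaw -92.5 q7 -1.72 dp [-0.7  -0.31 -1.99] roll 0.004
```

View pics/c5.png

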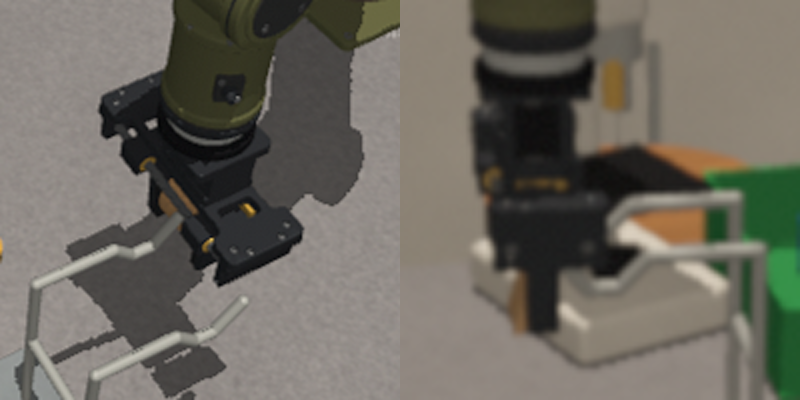

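View pics/w5.png

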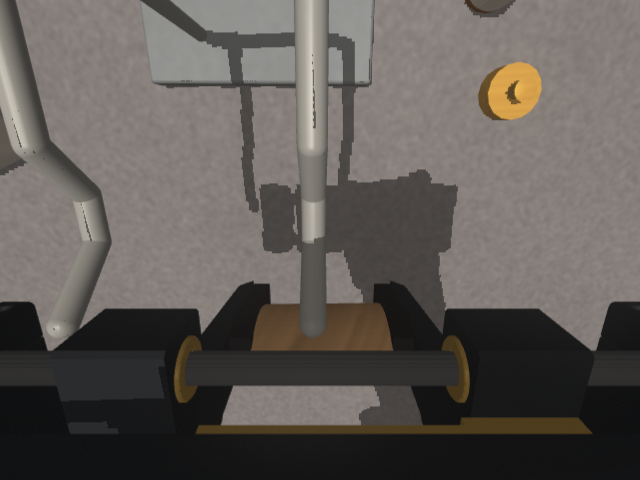

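```bash
python3 -c "
from h import *
c=load('d5')
a=c['frame'][110:190,250:350,::-1]
cv2.imwrite('pics/c5b.png',cv2.resize(a,(800,600),interpolation=3))
W=cloud(c);f=cv2.cvtColor(c['frame'],cv2.COLOR_RGB2HSV)
m=(f[...,0]>8)&(f[...,0]<20)&(f[...,1]>80)&(abs(W[...,0]-.52)<.08)&(abs(W[...,1]-.30)<.06)
P=W[m];print(len(P),P.min(0),P.max(0))
c=load('s5');W=cloud(c);f=cv2.cvtColor(c['frame'],cv2.COLOR_RGB2HSV)
m=(f[...,0]>5)&(f[...,0]<22)&(f[...,1]>60)&(abs(W[...,0]-.52)<.08)&(abs(W[...,1]-.30)<.06)
P=W[m];print(len(P),P.min(0),P.max(0))
c=load('w5');W=cloud(c);
for v in range(300,350,8): print(v,W[v,280].round(4))
"
```

```text
119 [0.4907416  0.24788969 0.17164603] [0.53703454 0.33694445 0.28305035]
260 [0.50442054 0.26617003 0.17891451] [0.55662418 0.35875124 0.27434974]
300 [0.4257 0.3468 0.0015]
308 [0.5303 0.3167 0.1973]
316 [nan nan nan]
324 [0.5306 0.3153 0.2095]
332 [0.5297 0.315  0.2133]
340 [0.5283 0.3148 0.2162]
348 [0.5271 0.3146 0.2192]
```

View pics/c5b.png

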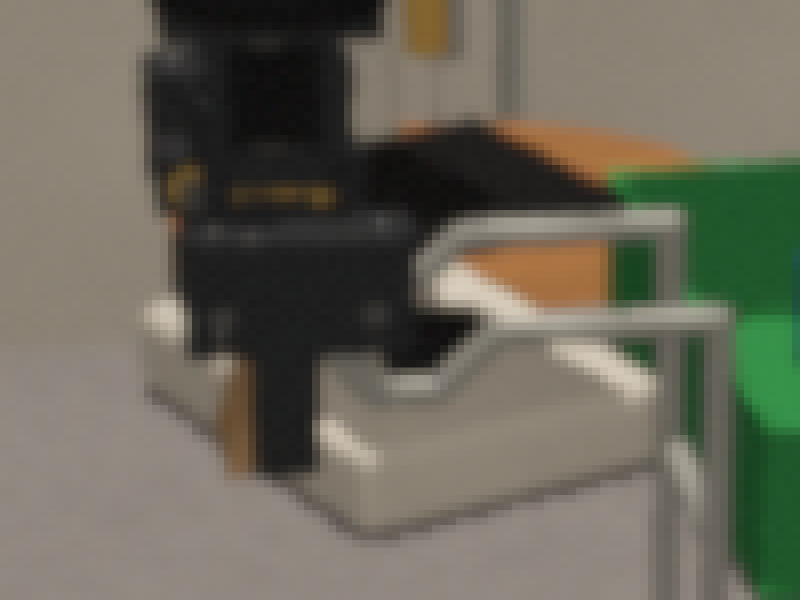

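```bash
python3 -c "
from h import *
o=st();c=load('w5');W=cloud(c);r=Rt(o)
for p in [(260,368),(350,368),(350,355),(312,332),(312,320),(312,300),(130,320),(100,330),(240,290),(320,415),(320,428),(320,460)]:
  print(p,W[p[1],p[0]].round(4),(r.T@(W[p[1],p[0]]-o['position'])*1000).round(1))
"
```

```text
(260, 368) [0.5483 0.3135 0.2546] [-81.9 -14.3 -24.8]
(350, 368) [0.5473 0.2929 0.2547] [-81.8   6.4 -24.8]
(350, 355) [0.5486 0.2926 0.2517] [-78.9   6.6 -26.2]
(312, 332) [0.5324 0.3031 0.2181] [-44.8  -3.5 -10.5]
(312, 320) [0.5358 0.3029 0.2158] [-42.7  -3.5 -13.9]
(312, 300) [0.5407 0.3028 0.2105] [-37.5  -3.6 -19. ]
(130, 320) [0.5584 0.3448 0.248 ] [-75.8 -46.  -33.7]
(100, 330) [0.5584 0.3495 0.2519] [-79.8 -50.7 -33.5]
(240, 290) [0.5328 0.3356 0.1846] [-11.7 -36.3 -10.5]
(320, 415) [0.2658 0.3113 0.0015] [179.5  -2.1 249.7]
(320, 428) [0.5413 0.3001 0.2651] [-92.   -0.5 -18.1]
(320, 460) [0.5469 0.2999 0.2764] [-103.6   -0.4  -23.4]
```

```bash
python3 -m handwheel '{"dp":[[0.5,-0.3,0],[0.6,-0.3,-1.0],[0.6,-0.3,-2.0],[0.6,-0.3,-3.0],[0.6,-0.3,-3.5]],"roll":[0,0,0,0,0],"fingers":[40,40,40,40,40]}';python3 -c "
from h import *
o=st();print(o['wrist_force']);goto((.54,.302),.18,-92.7)
c=cap('side','d6');c=cap('wrist','w6')
b=cv2.imread('pics/d6.png')[110:190,250:350]
cv2.imwrite('pics/c6.png',np.hstack([cv2.resize(x,(400,300),interpolation=2) for x in (b,cv2.imread('pics/w6.png'))]))
"
```

```text
t: 7.35
position: [0.5525, 0.3019, 0.1652]
eef_rot: [0.237, 1.533, -2.947]
wrist_force: [-10.6, 0.9, -1.5]
opening: 0.0493
[-10.63474848   0.91831146  -1.53557085]
t 7.35 pos [0.5525 0.3019 0.1652] yaw -92.4 q7 -1.71 dp [-1.43  0.05  1.3 ] roll 0.005
```

View pics/c6.png

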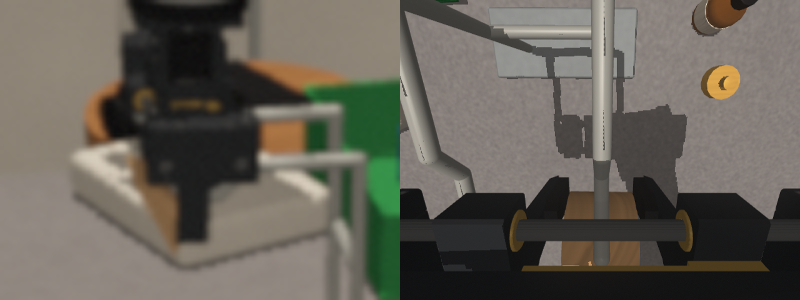

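```bash
python3 -m handwheel '{"dp":[[0,0,3],[0,0,7],[0,1,11],[3,3,12],[6,5,12]],"roll":[0,0,0,0,0],"fingers":[40,40,40,40,40]}';python3 -c "
from h import *
goto((.45,.24),.03,-92.7)
c=cap('side','d7');c=cap('wrist','w7')
b=cv2.imread('pics/d7.png')[90:210,200:360]
cv2.imwrite('pics/c7.png',np.hstack([cv2.resize(x,(400,300),interpolation=2) for x in (b,cv2.imread('pics/w7.png'))]))
"
```

```text
t: 7.95
position: [0.4298, 0.2577, 0.1103]
eef_rot: [0.216, 1.54, -2.965]
wrist_force: [0.7, -0.2, -1.3]
opening: 0.0493
t 7.95 pos [0.4298 0.2577 0.1103] yaw -92.2 q7 -1.58 dp [ 7.97  1.64 -2.33] roll 0.008
```

View pics/c7.png

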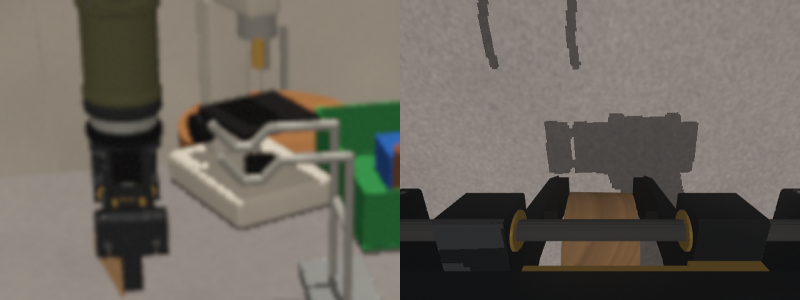

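```bash
python3 -c "
from h import *
for t in ('scene0','side0'):
  W=cloud(load(t)); reg=(W[...,0]>.40)&(W[...,0]<.68)&(W[...,1]>-.50)&(W[...,1]<-.17)
  P=W[reg&(W[...,2]>.029)&(W[...,2]<.038)]
  print(t,'rim',len(P),cv2.minAreaRect((P[:,:2]*1000).astype(np.float32)))
  F=W[reg&(W[...,2]>.001)&(W[...,2]<.009)&(abs(W[...,0]-.534)<.08)&(abs(W[...,1]+.328)<.13)]
  B=W[(W[...,2]>.050)&(W[...,2]<.068)&(W[...,0]>.36)&(W[...,0]<.445)&(W[...,1]>-.49)&(W[...,1]<-.2)]
  print('bar',len(B),cv2.minAreaRect((B[:,:2]*1000).astype(np.float32)), B.mean(0), cv2.fitLine((B[:,:2]*1000).astype(np.float32),cv2.DIST_HUBER,0,.01,.01).ravel())
"
```

```text
scene0 rim 579 ((529.1105346679688, -338.15380859375), (135.84523010253906, 235.1067352294922), 12.410845756530762)
bar 331 ((416.85906982421875, -354.50811767578125), (54.482486724853516, 251.61199951171875), 0.5244685411453247) [ 0.41989781 -0.32210221  0.06074347] [ 1.9371578e-01 -9.8105770e-01  4.2001505e+02 -3.3996921e+02]
side0 rim 1253 ((529.171875, -339.3201904296875), (131.6819305419922, 230.0877685546875), 13.120176315307617)
bar 891 ((417.5633239746094, -358.5103454589844), (54.75886154174805, 251.9608612060547), 0.0113289263099432) [ 0.42203059 -0.348145    0.06074399] [ 1.9370958e-01 -9.8105890e-01  4.2377573e+02 -3.7322879e+02]
```

```bash
python3 -c "
from h import *
goto((.569,-.381),.11,-77.5)"; python3 -m handwheel '{"dp":[[-2,5,0],[-3,10,0],[-3,15,0],[-3,20,0],[-3,25,0]],"roll":[-0.05,-0.1,-0.15,-0.2,-0.25],"fingers":[40,40,40,40,40]}';python3 -c "
from h import *
goto((.569,-.381),.11,-77.5)"
```

```text
t 8.05 pos [0.4292 0.253  0.1081] yaw -92.7 q7 -1.58 dp [-1.000e-02  6.268e+01 -1.695e+01] roll -0.265
t: 8.55
position: [0.4224, 0.0089, 0.1424]
eef_rot: [0.157, 1.538, -2.78]
wrist_force: [0.3, -0.4, -1.4]
opening: 0.0493
t 8.55 pos [0.4224 0.0089 0.1424] yaw -78.3 q7 -1.04 dp [ 3.24 41.14 -6.54] roll -0.014
```

```bash
python3 -m handwheel '{"dp":[[0,5,-2],[0,10,-3],[0,15,-4],[0,20,-5],[0,25,-6]],"roll":[-0.01,-0.01,-0.01,-0.01,-0.01],"fingers":[40,40,40,40,40]}';python3 -m handwheel '{"dp":[[0,5,-1],[0,10,-1],[0,14,-1],[0,16,-1],[0,16,-1]],"roll":[0,0,0,0,0],"fingers":[40,40,40,40,40]}';python3 -c "
from h import *
goto((.569,-.381),.06,-77.5);c=cap('scene','s8');c=cap('side','d8');c=cap('wrist','w8')
b=cv2.imread('pics/d8.png')[240:480,220:540];a=cv2.imread('pics/s8.png')[60:300,180:500]
cv2.imwrite('pics/c8.png',np.hstack([cv2.resize(x,(400,300),interpolation=2) for x in (a,b)]))"
```

```text
t: 9.05
position: [0.5306, -0.2171, 0.1435]
eef_rot: [0.303, 1.541, -2.625]
wrist_force: [0.4, 0.7, -1.2]
opening: 0.0494
t: 9.55
position: [0.5749, -0.3781, 0.1465]
eef_rot: [0.565, 1.539, -2.369]
wrist_force: [-1.1, -0.2, -0.9]
opening: 0.0494
t 9.55 pos [ 0.5749 -0.3781  0.1465] yaw -78.1 q7 -0.66 dp [8.66 0.02 0.4 ] roll -0.010
```

View pics/c8.png

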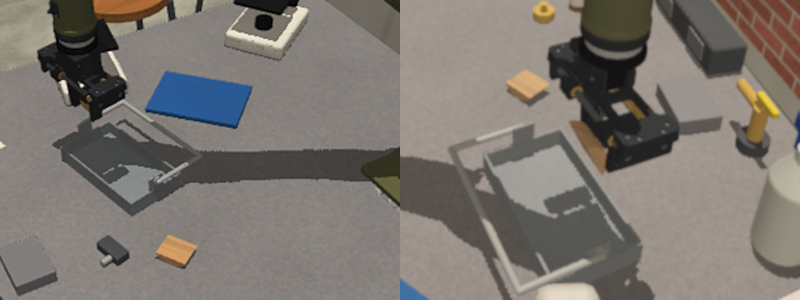

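View pics/w8.png

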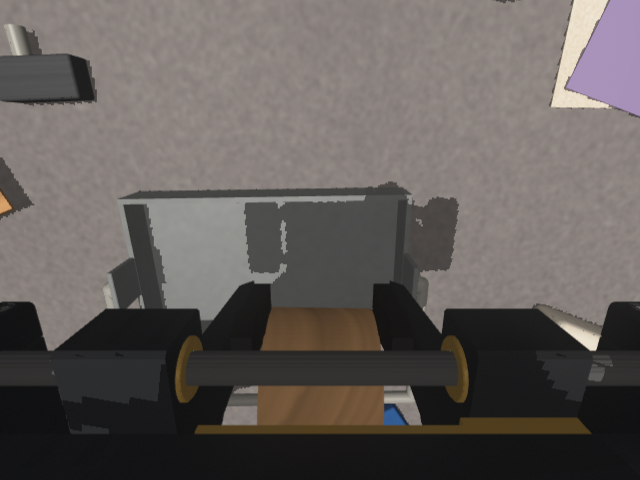

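```bash
python3 -m handwheel '{"dp":[[4,0,0.3],[8,-0.1,0.3],[11,-0.1,0.3],[12.5,-0.2,0.3],[12.5,-0.2,0.3]],"roll":[-0.01,-0.01,-0.01,-0.01,-0.01],"fingers":[40,40,40,40,40]}';python3 -c "
from h import *
goto((.569,-.381),.012,-77.5);print(st()['wrist_force'])"
```

```text
t: 10.2
position: [0.5691, -0.3684, 0.0192]
eef_rot: [0.219, 1.542, -2.696]
wrist_force: [1.0, -1.1, -0.3]
opening: 0.0496
t 10.2 pos [ 0.5691 -0.3684  0.0192] yaw -77.0 q7 -0.62 dp [0.74 1.22 0.27] roll 0.009
[ 0.97987572 -1.13081267 -0.32642691]
```

```bash
python3 -m handwheel '{"dp":[[0,0.5,0.2],[0,0.9,0.2],[0.3,0.9,0.2],[0.6,0.9,0.2],[0.8,0.9,0.2]],"roll":[0,0,0,0,0],"fingers":[40,40,40,40,40]}';python3 -c "
from h import *
goto((.569,-.381),.012,-77.5);print(st()['wrist_force']);c=cap('scene','s9');c=cap('side','d9');c=cap('wrist','w9')
b=cv2.imread('pics/d9.png')[300:480,240:480];a=cv2.imread('pics/s9.png')[100:280,180:420]
cv2.imwrite('pics/c9.png',np.hstack([cv2.resize(x,(400,300),interpolation=2) for x in (a,b)]))"
```

```text
t: 10.7
position: [0.5711, -0.3794, 0.0161]
eef_rot: [0.389, 1.544, -2.527]
wrist_force: [-3.4, 3.5, 27.5]
opening: 0.0493
t 10.7 pos [ 0.5711 -0.3794  0.0161] yaw -77.0 q7 -0.61 dp [0.41 0.11 0.23] roll 0.008
[-3.38852272  3.52922588 27.46598205]
```

View pics/c9.png

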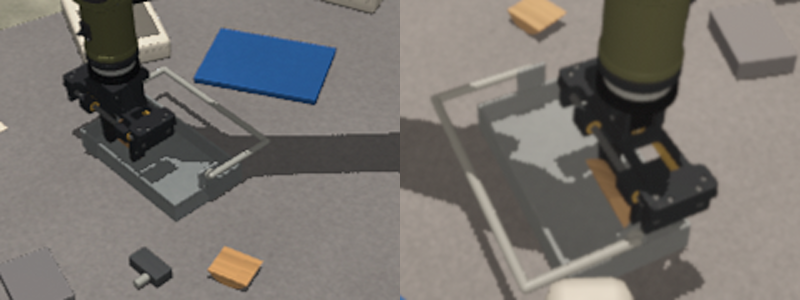

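```bash
python3 -m handwheel '{"dp":[[-0.2,0,0],[-0.2,0,0],[-0.2,0,0],[-0.2,0,0],[-0.2,0,0]],"roll":[0,0,0,0,0],"fingers":[40,72,72,72,72]}';python3 -c "
from h import *
print(st()['wrist_force'])
goto((.569,-.381),.012,-77.5);c=cap('scene','s10');c=cap('side','d10')
b=cv2.imread('pics/d10.png')[300:480,240:480];a=cv2.imread('pics/s10.png')[100:280,180:420]
cv2.imwrite('pics/c10.png',np.hstack([cv2.resize(x,(400,300),interpolation=2) for x in (a,b)]))"
```

```text
t: 11.35
position: [0.5707, -0.379, 0.0175]
eef_rot: [0.359, 1.544, -2.556]
wrist_force: [-0.1, 0.3, 0.4]
opening: 0.0634
[-0.05616841  0.34136678  0.39646588]
t 11.35 pos [ 0.5707 -0.379   0.0175] yaw -77.0 q7 -0.61 dp [0.56 0.15 0.2 ] roll 0.008
```

View pics/c10.png

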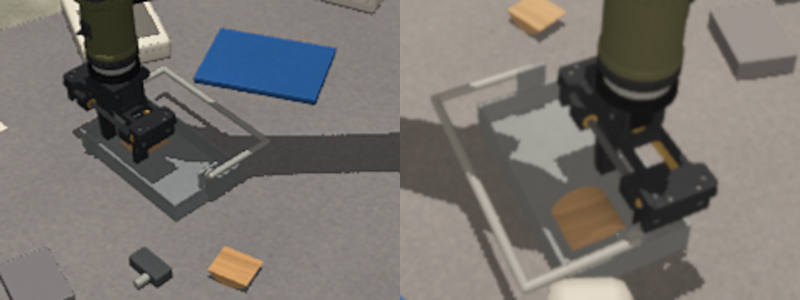

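```bash
python3 -m handwheel '{"dp":[[-4,0,0],[-8,0,0],[-13,-3,0],[-13,-8,0],[-13,-13,0]],"roll":[0,0,0.1,0.25,0.4],"fingers":[72,72,72,80,80]}';python3 -c "
from seg import *
goto((.530,-.066),.1,-146.6);c=cap('scene','s11');c=cap('side','d11')
b=cv2.imread('pics/d11.png')[240:480,220:540];a=cv2.imread('pics/s11.png')[100:340,180:500]
cv2.imwrite('pics/c11.png',np.hstack([cv2.resize(x,(400,300),interpolation=2) for x in (a,b)]))
for t in ('s11','d11'):
  for b in blocks(load(t)):
    if b[0][4]>200:
      P=b[2];top=P[abs(P[:,2]-.019)<.005]
      if len(top)>50:
        r=cv2.minAreaRect((top[:,:2]*1000).astype(np.float32)); print(t,b[0],b[1],r)
"
```

```text
t: 11.95
position: [0.5465, -0.2554, 0.1485]
eef_rot: [0.961, 1.546, -2.362]
wrist_force: [0.6, 1.0, 0.3]
opening: 0.0707
t 11.95 pos [ 0.5465 -0.2554  0.1485] yaw -100.4 q7 -1.03 dp [  4.56 -18.42   4.98] roll 0.806
s11 [253, 174, 29, 21, 352] [ 0.5356 -0.3811  0.0199] ((531.334716796875, -387.0770263671875), (50.99922180175781, 56.18613815307617), 10.341544151306152)
s11 [305, 248, 33, 25, 528] [ 0.5442 -0.0779  0.0188] ((541.1837158203125, -80.8985595703125), (54.52047348022461, 61.556026458740234), 32.64707565307617)
s11 [329, 334, 22, 23, 201] [0.6217 0.1397 0.0182] ((618.806396484375, 135.16970825195312), (43.53859329223633, 42.787113189697266), 61.99298095703125)
d11 [15, 273, 80, 67, 3152] [ 0.0196 -0.0582  0.073 ] ((12.022541046142578, -43.680755615234375), (122.22696685791016, 46.25439453125), 17.80441665649414)
d11 [305, 296, 28, 25, 398] [ 0.5288 -0.09    0.0189] ((539.6736450195312, -83.92462158203125), (52.46504592895508, 59.29368209838867), 33.76200866699219)
d11 [331, 412, 43, 38, 1048] [ 0.5252 -0.3962  0.0199] ((529.8042602539062, -391.0301513671875), (50.384010314941406, 53.15237045288086), 11.098221778869629)
```

View pics/c11.png

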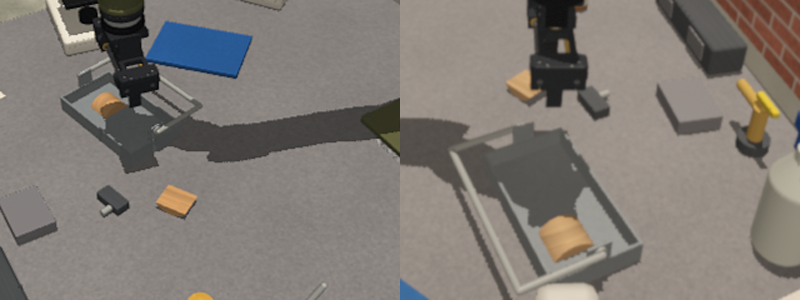

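```bash
python3 -m handwheel '{"dp":[[0,-5,2],[0,-10,3],[0,-14,4],[0,-18.4,5],[0,-18.4,5]],"roll":[0.15,0.3,0.45,0.6,0.75],"fingers":[80,80,80,80,80]}';python3 -c "
from seg import *
goto((.5295,-.066),.05,-146.7);c=cap('wrist','w12')
for t in ('w12',):
  for b in blocks(load(t)):
    if b[0][4]>200:
      P=b[2];top=P[abs(P[:,2]-.019)<.005]
      if len(top)>50:
        r=cv2.minAreaRect((top[:,:2]*1000).astype(np.float32)); print(t,b[0],b[1],r)
"
```

```text
t: 12.55
position: [0.5256, -0.0457, 0.1436]
eef_rot: [0.904, 1.541, 3.135]
wrist_force: [-0.0, 0.1, -0.6]
opening: 0.0706
t 12.55 pos [ 0.5256 -0.0457  0.1436] yaw -142.1 q7 -1.77 dp [ 9.34  0.72 -2.01] roll 0.080
w12 [297, 140, 68, 79, 4619] [ 0.5424 -0.0834  0.0186] ((541.753662109375, -82.26302337646484), (50.19062423706055, 59.98518371582031), 33.00475311279297)
w12 [91, 288, 57, 22, 878] [0.6237 0.1156 0.0175] ((628.7510986328125, 121.15345001220703), (38.36019515991211, 12.349817276000977), 33.61309051513672)
```

View pics/w12.png

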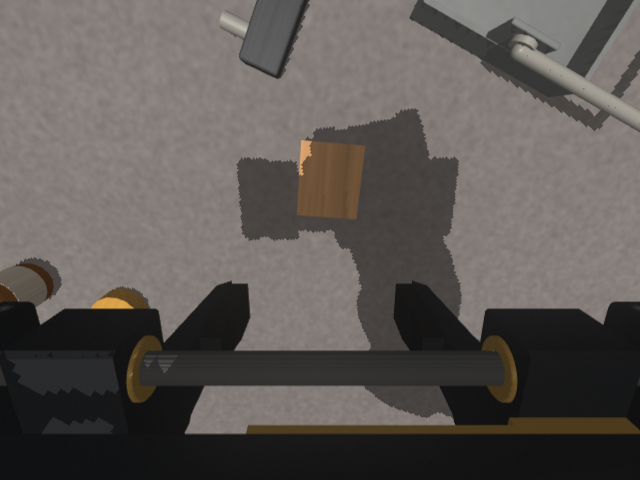

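```bash
python3 -m handwheel '{"dp":[[3,0.6,-2],[6,0.6,-2],[9,0.6,-2],[12,0.6,-2],[13,0.6,-2]],"roll":[0.08,0.08,0.08,0.08,0.08],"fingers":[80,80,80,80,80]}';python3 -c "
from h import *
goto((.5305,-.0656),.009,-147)"
```

```text
t: 13.1
position: [0.5285, -0.071, 0.0115]
eef_rot: [1.11, 1.539, -3.03]
wrist_force: [-0.6, -0.8, 0.7]
opening: 0.0705
t 13.1 pos [ 0.5285 -0.071   0.0115] yaw -147.2 q7 -1.66 dp [ 0.25 -0.47  0.35] roll -0.003
```

```bash
python3 -m handwheel '{"dp":[[0.2,-0.3,0.4],[0.2,-0.4,0.4],[0.2,-0.4,0.4],[0.2,-0.4,0.4],[0.2,-0.4,0.4]],"roll":[0,0,0,0,0],"fingers":[80,80,80,40,40]}';python3 -m handwheel '{"dp":[[0,0,0],[0,0,0],[0,0,0],[0,0,0],[0,0,0]],"roll":[0,0,0,0,0],"fingers":[40,40,40,40,40]}';python3 -m handwheel '{"dp":[[-2,0,0],[-6,0,0],[-10,0,0],[-15,0,0],[-20,0,0]],"roll":[0,0,0,-0.1,-0.2],"fingers":[40,40,40,40,40]}';python3 -c "
from h import *
goto((.495,.303),.25,-92.7); c=cap('wrist','w13')"
```

```text
t: 13.6
position: [0.5302, -0.0656, 0.0103]
eef_rot: [1.131, 1.541, -3.008]
wrist_force: [-0.1, -0.5, -0.4]
opening: 0.0565
t: 14.1
position: [0.5303, -0.0655, 0.0104]
eef_rot: [1.125, 1.541, -3.015]
wrist_force: [0.2, 0.4, 1.7]
opening: 0.0494
t: 14.6
position: [0.5354, -0.0648, 0.2117]
eef_rot: [0.937, 1.539, -2.999]
wrist_force: [1.3, 0.5, -0.9]
opening: 0.0494
t 14.6 pos [ 0.5354 -0.0648  0.2117] yaw -135.5 q7 -1.75 dp [ -3.87 -22.79  29.14] roll -0.747
```

View pics/w13.png

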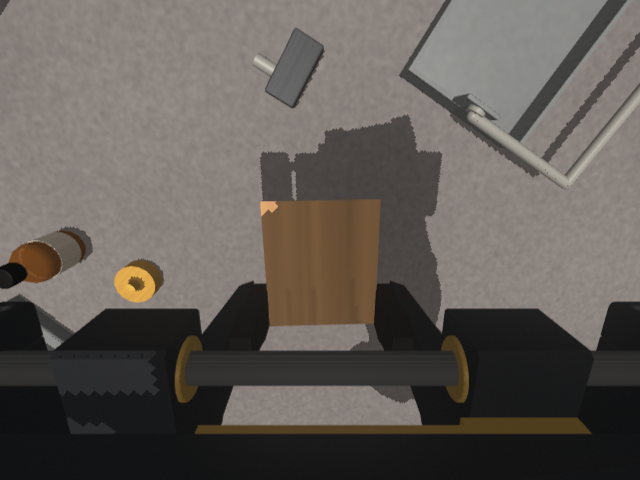

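```bash
python3 -m handwheel '{"dp":[[-2,-2,5],[-4,-5,9],[-4,-8,13],[-4,-11,17],[-4,-14,22]],"roll":[-0.15,-0.3,-0.45,-0.6,-0.74],"fingers":[40,40,40,40,40]}';python3 -c "
from h import *
goto((.478,.303),.253,-92.7)"
```

```text
t: 15.15
position: [0.4896, 0.1714, 0.2586]
eef_rot: [0.387, 1.553, -2.8]
wrist_force: [1.3, -0.2, -1.5]
opening: 0.0493
t 15.15 pos [0.4896 0.1714 0.2586] yaw -92.6 q7 -1.63 dp [  0.5  -13.1    1.75] roll 0.001
```

```bash
python3 -m handwheel '{"dp":[[0.4,-4,1.8],[0.4,-8,1.8],[0.4,-12,1.8],[0.4,-13.1,1.8],[0.4,-13.1,1.8]],"roll":[0,0,0,0,0],"fingers":[40,40,40,40,40]}';python3 -m handwheel '{"dp":[[0,0,0],[0,0,0],[0,0,0],[0,0,0],[0,0,0]],"roll":[0,0,0,0,0],"fingers":[40,40,40,40,40]}';python3 -c "
from h import *
goto((.478,.303),.253,-92.7)
c=cap('wrist','w14')"
```

```text
t: 15.65
position: [0.4768, 0.3048, 0.2531]
eef_rot: [0.381, 1.552, -2.803]
wrist_force: [0.2, 0.1, -0.3]
opening: 0.0493
t: 16.15
position: [0.477, 0.3042, 0.2533]
eef_rot: [0.38, 1.552, -2.805]
wrist_force: [-0.6, -0.2, -0.6]
opening: 0.0495
t 16.15 pos [0.477  0.3042 0.2533] yaw -92.5 q7 -1.85 dp [ 0.03  0.12 -0.11] roll 0.004
```

View pics/w14.png

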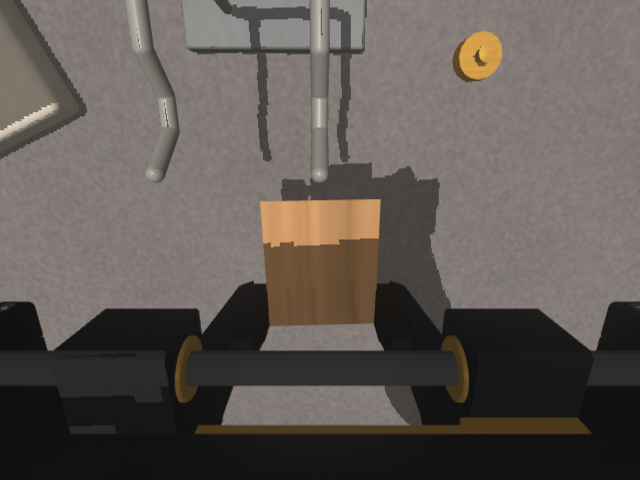

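```bash
python3 -m handwheel '{"dp":[[0,0.1,-2.0],[1.4,0.1,-2.0],[2.8,0.1,-2.0],[4.1,0.1,-2.3],[5.4,0.1,-2.6]],"roll":[0,0,0,0,0],"fingers":[40,40,40,40,40]}';python3 -c "
from h import *
goto((.514,.302),.185,-92.7)"
```

```text
t: 16.7
position: [0.5006, 0.3025, 0.1988]
eef_rot: [0.287, 1.55, -2.897]
wrist_force: [-3.7, -0.2, 9.6]
opening: 0.0498
t 16.7 pos [0.5006 0.3025 0.1988] yaw -92.4 q7 -1.79 dp [ 1.36 -0.01 -1.37] roll 0.005
```

```bash
python3 -m handwheel '{"dp":[[0.8,0,-0.6],[1.5,0,-1.0],[2.3,0,-1.4],[3.0,0,-1.8],[3.4,0,-2.4]],"roll":[0,0,0,0,0],"fingers":[40,40,40,40,40]}';python3 -c "
from h import *
goto((.5525,.302),.165,-92.7)"
```

```text
t: 17.2
position: [0.5148, 0.3007, 0.1599]
eef_rot: [0.272, 1.53, -2.91]
wrist_force: [-12.4, -0.3, -8.2]
opening: 0.0497
t 17.2 pos [0.5148 0.3007 0.1599] yaw -92.3 q7 -1.76 dp [-0.66 -0.27 -3.74] roll 0.007
```

```bash
python3 -m handwheel '{"dp":[[0,-0.2,-1.0],[0,-0.2,-2.0],[-0.2,-0.2,-3.0],[-0.4,-0.2,-4.0],[-0.4,-0.2,-4.2]],"roll":[0,0,0,0,0],"fingers":[40,40,40,40,40]}';python3 -c "
from h import *
goto((.5525,.302),.165,-92.7)
c=cap('side','d15');c=cap('wrist','w15')
b=cv2.imread('pics/d15.png')[110:190,250:350]
cv2.imwrite('pics/c15.png',np.hstack([cv2.resize(x,(400,300),interpolation=2) for x in (b,cv2.imread('pics/w15.png'))]))"
```

```text
t: 17.7
position: [0.5496, 0.3006, 0.1579]
eef_rot: [0.264, 1.512, -2.917]
wrist_force: [-11.1, 1.2, -7.7]
opening: 0.0495
t 17.7 pos [0.5496 0.3006 0.1579] yaw -92.2 q7 -1.76 dp [-0.73 -0.14 -0.24] roll 0.008
```

View pics/c15.png

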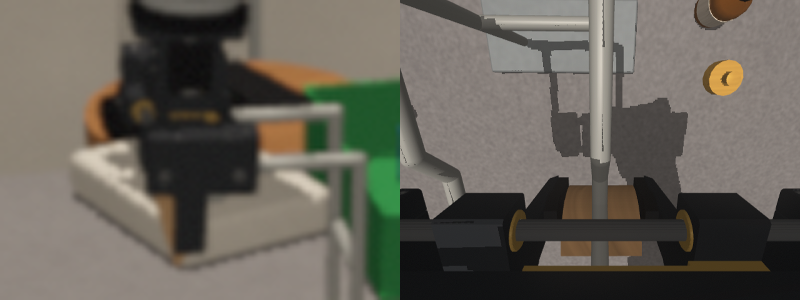

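```bash
python3 -m handwheel '{"dp":[[-0.4,-0.1,-0.4],[-0.8,-0.1,-0.8],[-0.9,-0.1,-1.2],[-0.9,-0.1,-1.6],[-0.9,-0.1,-1.8]],"roll":[0,0,0,0,0],"fingers":[40,40,40,40,40]}';python3 -c "
from h import *
goto((.5525,.302),.165,-92.7)
c=cap('side','d16');c=cap('wrist','w16')
b=cv2.imread('pics/d16.png')[110:190,250:350]
cv2.imwrite('pics/c16.png',np.hstack([cv2.resize(x,(400,300),interpolation=2) for x in (b,cv2.imread('pics/w16.png'))]))"
```

```text
t: 18.3
position: [0.5582, 0.3005, 0.1618]
eef_rot: [0.249, 1.489, -2.93]
wrist_force: [-18.1, -1.0, -4.7]
opening: 0.0497
t 18.3 pos [0.5582 0.3005 0.1618] yaw -92.1 q7 -1.76 dp [-0.28 -0.13  0.59] roll 0.010
```

View pics/c16.png

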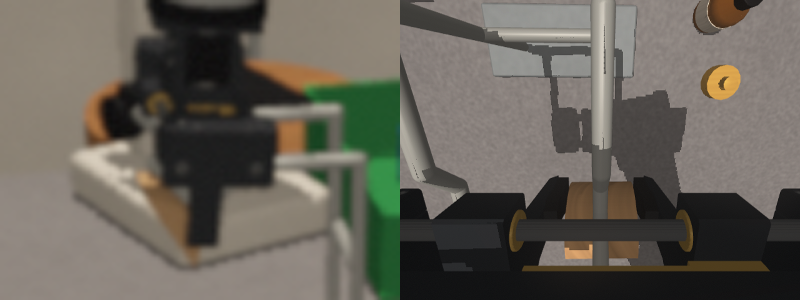

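```bash
python3 -m handwheel '{"dp":[[0,0,3],[0,0,7],[-1,1,11],[-1,4,12],[-1,7,12]],"roll":[0,0,0,-0.05,-0.1],"fingers":[40,40,40,40,40]}';python3 -c "
from h import *
goto((.5475,-.284),.14,-77.5)
c=cap('side','d17');c=cap('wrist','w17')
b=cv2.imread('pics/d17.png')[60:210,180:380]
cv2.imwrite('pics/c17.png',np.hstack([cv2.resize(x,(400,300),interpolation=2) for x in (b,cv2.imread('pics/w17.png'))]))"
```

```text
t: 18.9
position: [0.4358, 0.2361, 0.1832]
eef_rot: [0.134, 1.491, -2.939]
wrist_force: [0.8, -0.6, -0.2]
opening: 0.0495
t 18.9 pos [0.4358 0.2361 0.1832] yaw -86.1 q7 -1.61 dp [ 4.27 52.6  -7.93] roll -0.149
```

View pics/c17.png

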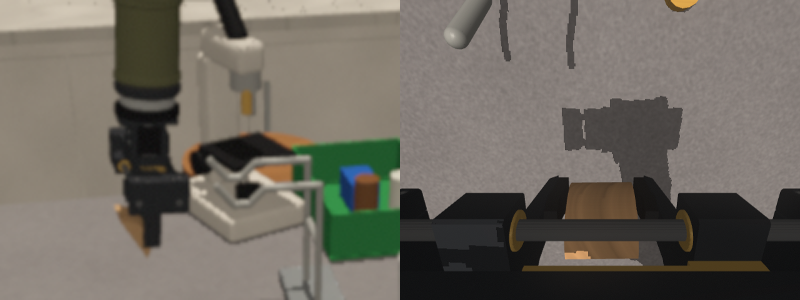

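```bash
python3 -m handwheel '{"dp":[[0,5,0],[0,10,0],[0,15,0],[0,20,0],[0,25,-2]],"roll":[-0.05,-0.1,-0.149,-0.149,-0.149],"fingers":[40,40,40,40,40]}';python3 -c "
from h import *
goto((.548,-.286),.14,-77.5)"
```

```text
t: 19.5
position: [0.4683, -0.0122, 0.1862]
eef_rot: [0.023, 1.491, -2.914]
wrist_force: [0.8, -0.0, -1.3]
opening: 0.0495
t 19.5 pos [ 0.4683 -0.0122  0.1862] yaw -78.3 q7 -1.1 dp [ 4.48 28.42 -2.6 ] roll -0.013
```

```bash
python3 -m handwheel '{"dp":[[0,5,-1],[0,10,-2],[0,15,-2.6],[0,20,-2.6],[0,25,-2.6]],"roll":[-0.01,-0.01,-0.01,-0.01,-0.01],"fingers":[40,40,40,40,40]}';python3 -m handwheel '{"dp":[[1,4,0],[3,4,0],[4,4,0],[4,4,0],[4,4,0]],"roll":[0,0,0,0,0],"fingers":[40,40,40,40,40]}';python3 -c "
from h import *
goto((.548,-.286),.04,-77.5);c=cap('wrist','w18')
c=cap('side','d18');b=cv2.imread('pics/d18.png')[240:480,220:540]
cv2.imwrite('pics/c18.png',np.hstack([cv2.resize(x,(400,300),interpolation=2) for x in (b,cv2.imread('pics/w18.png'))]))"
```

```text
t: 20.0
position: [0.5454, -0.2502, 0.1848]
eef_rot: [0.029, 1.493, -2.898]
wrist_force: [0.4, 1.2, -0.2]
opening: 0.0493
t: 20.5
position: [0.5516, -0.2886, 0.1453]
eef_rot: [0.021, 1.494, -2.904]
wrist_force: [-0.1, 0.9, 0.2]
opening: 0.0492
t 20.5 pos [ 0.5516 -0.2886  0.1453] yaw -77.6 q7 -0.74 dp [10.52 -0.35 -0.51] roll -0.002
```

View pics/c18.png

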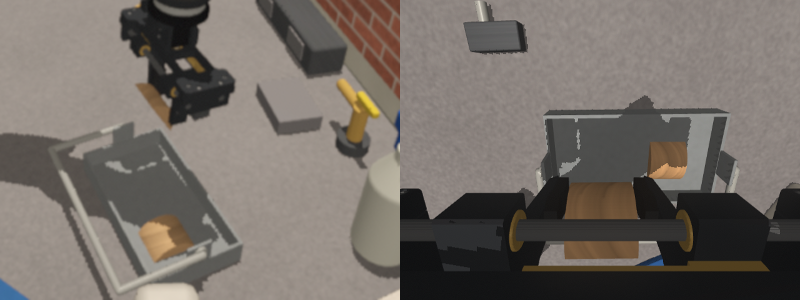

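```bash
python3 -m handwheel '{"dp":[[4,-0.2,-0.4],[8,-0.3,-0.6],[11,-0.4,-0.6],[12,-0.4,-0.6],[12,-0.4,-0.6]],"roll":[0,0,0,0,0],"fingers":[40,40,40,40,40]}';python3 -c "
from h import *
goto((.548,-.286),.016,-77.5);print(st()['wrist_force'])"
```

```text
t: 21.1
position: [0.5478, -0.2857, 0.0254]
eef_rot: [0.026, 1.494, -2.899]
wrist_force: [0.8, 1.1, -0.3]
opening: 0.0494
t 21.1 pos [ 0.5478 -0.2857  0.0254] yaw -77.6 q7 -0.71 dp [ 0.94  0.03 -0.08] roll -0.001
[ 0.77077195  1.0570894  -0.30062704]
```

```bash
python3 -m handwheel '{"dp":[[0.3,0,0],[0.5,0,0],[0.7,0,0],[0.8,0,0],[0.8,0,0]],"roll":[0,0,0,0,0],"fingers":[40,40,40,40,40]}';python3 -c "
from h import *
goto((.548,-.286),.016,-77.5);print(st()['wrist_force'])
c=cap('side','d19');b=cv2.imread('pics/d19.png')[280:480,240:506]
cv2.imwrite('pics/c19.png',cv2.resize(b,(800,600),interpolation=2))"
```

```text
t: 21.6
position: [0.5493, -0.2865, 0.0222]
eef_rot: [0.059, 1.498, -2.866]
wrist_force: [-2.5, 3.3, 22.7]
opening: 0.0495
t 21.6 pos [ 0.5493 -0.2865  0.0222] yaw -77.6 q7 -0.71 dp [ 0.63 -0.08  0.07] roll -0.001
[-2.46225077  3.31498967 22.74584274]
```

View pics/c19.png

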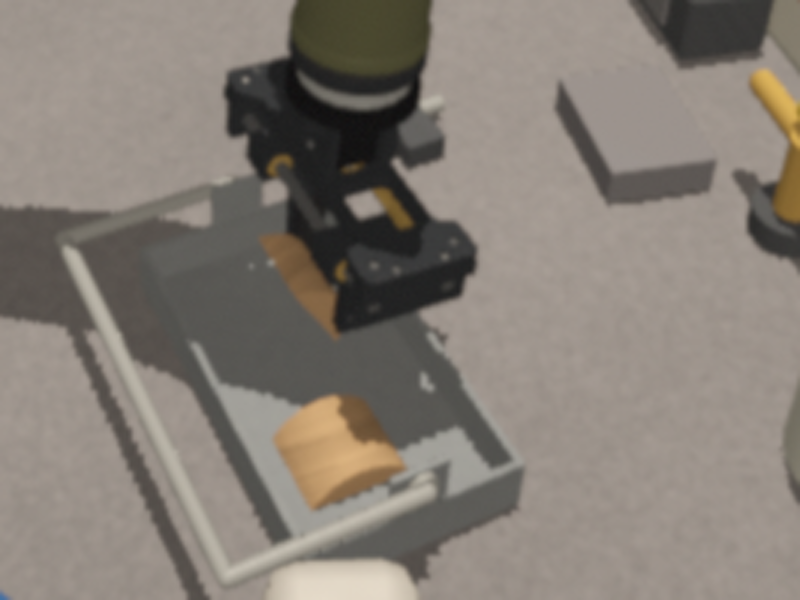

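```bash
python3 -m handwheel '{"dp":[[-0.2,0,0],[-0.2,0,0],[-0.2,0,0],[-0.2,0,0],[-0.2,0,0]],"roll":[0,0,0,0,0],"fingers":[40,72,72,72,72]}';python3 -m handwheel '{"dp":[[-2,0,0],[-6,0,0],[-10,0,0],[-13,0,0],[-15,0,0]],"roll":[0,0,0,0,0],"fingers":[72,72,72,72,72]}';python3 -c "
from h import *
goto((.548,-.286),.016,-77.5);print(st()['wrist_force'])
c=cap('scene','s20');c=cap('side','d20');b=cv2.imread('pics/d20.png')[280:480,240:506]
a=cv2.imread('pics/s20.png')[120:270,190:390]
cv2.imwrite('pics/c20.png',np.hstack([cv2.resize(x,(400,300),interpolation=2) for x in (a,b)]))"
```

```text
t: 22.15
position: [0.5492, -0.2864, 0.0238]
eef_rot: [0.054, 1.497, -2.871]
wrist_force: [-0.2, 0.1, -0.2]
opening: 0.0635
t: 22.65
position: [0.5606, -0.284, 0.1757]
eef_rot: [0.08, 1.499, -2.845]
wrist_force: [0.2, -0.1, -0.5]
opening: 0.0634
t 22.65 pos [ 0.5606 -0.284   0.1757] yaw -77.6 q7 -0.76 dp [16.02 -0.16  0.13] roll -0.001
[ 0.15269831 -0.05747424 -0.45770001]
```

View pics/c20.png

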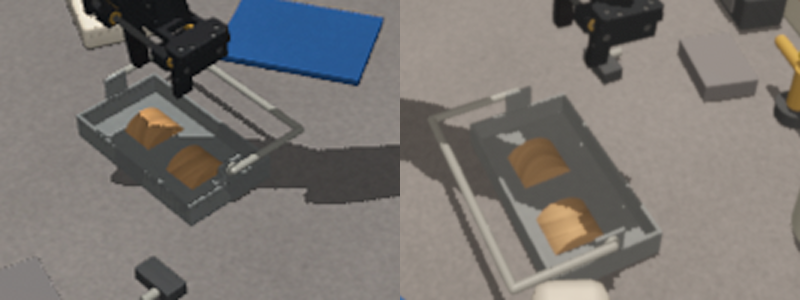

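```bash
python3 -m handwheel '{"dp":[[0,0,4],[0,0,4],[0,0,4],[0,0,4],[0,0,4]],"roll":[-0.15,-0.3,-0.45,-0.6,-0.75],"fingers":[72,60,50,50,50]}';python3 -c "
from h import *
cap('scene','s21');cap('side','d21');cap('wrist','w21')
goto((.4216,-.3628),.12,12.5)
for t in ('s21','d21'):
  W=cloud(load(t)); reg=(W[...,0]>.40)&(W[...,0]<.68)&(W[...,1]>-.50)&(W[...,1]<-.17)
  f=cv2.cvtColor(load(t)['frame'],cv2.COLOR_RGB2HSV)[...,1]<60
  P=W[reg&(W[...,2]>.029)&(W[...,2]<.038)&f]
  print(t,'rim',len(P),cv2.minAreaRect((P[:,:2]*1000).astype(np.float32)))
  B=W[(W[...,2]>.050)&(W[...,2]<.068)&(W[...,0]>.36)&(W[...,0]<.47)&(W[...,1]>-.44)&(W[...,1]<-.27)]
  print('bar',len(B),B.mean(0),B[:,2].max(), cv2.fitLine((B[:,:2]*1000).astype(np.float32),cv2.DIST_HUBER,0,.01,.01).ravel())
"
```

```text
t: 23.25
position: [0.5216, -0.2925, 0.1771]
eef_rot: [-0.678, 1.5, -2.846]
wrist_force: [0.1, -0.8, -0.1]
opening: 0.0437
t 23.4 pos [ 0.5218 -0.2928  0.1775] yaw -34.9 q7 -0.17 dp [ 6.55 -3.96 11.13] roll -0.827
s21 rim 582 ((529.39892578125, -337.4417724609375), (135.93849182128906, 232.7568817138672), 13.188197135925293)
bar 199 [ 0.42093176 -0.348575    0.06064385] 0.06688620759540231 [ 2.2451173e-01 -9.7447139e-01  4.2087784e+02 -3.4711276e+02]
d21 rim 1256 ((529.144287109375, -339.05328369140625), (131.67884826660156, 231.73646545410156), 12.900979995727539)
bar 557 [ 0.42067724 -0.36197426  0.06101017] 0.06548934105893955 [ 2.2640759e-01 -9.7403264e-01  4.2044852e+02 -3.6201877e+02]
```

View pics/w21.png

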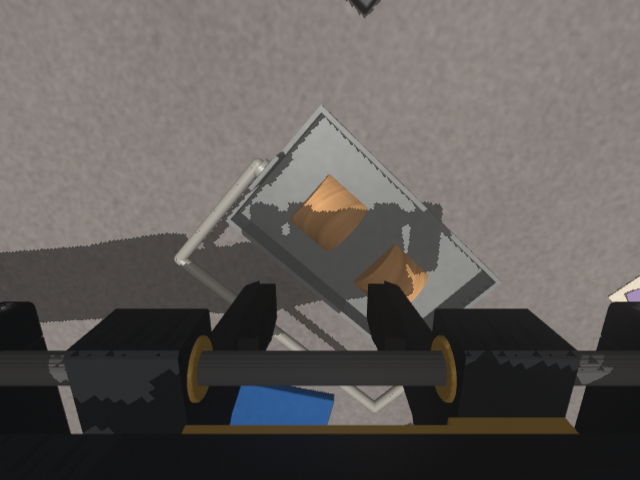

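```bash
python3 -m handwheel '{"dp":[[0,-1,3],[2,-2,6],[4,-3,9],[6,-4,11.1],[6,-4,11.1]],"roll":[-0.15,-0.3,-0.45,-0.6,-0.75],"fingers":[50,50,50,50,50]}';python3 -c "
from h import *
goto((.4212,-.3632),.12,13)"
```

```text
t: 23.9
position: [0.4153, -0.3638, 0.1227]
eef_rot: [-1.477, 1.492, -2.909]
wrist_force: [-0.4, 0.2, -0.5]
opening: 0.0442
t 23.9 pos [ 0.4153 -0.3638  0.1227] yaw 8.0 q7 0.5 dp [0.22 0.61 0.02] roll -0.088
```

```bash
python3 -m handwheel '{"dp":[[0,0.6,0],[3,0.6,0],[6,0.6,0],[6,0.6,0],[6,0.6,0]],"roll":[-0.088,-0.088,-0.088,-0.088,-0.088],"fingers":[50,50,50,50,50]}';python3 -c "
from h import *
goto((.4212,-.3632),.037,13);cap('side','d22');cap('wrist','w22')
b=cv2.imread('pics/d22.png')[280:480,200:466]
cv2.imwrite('pics/c22.png',np.hstack([cv2.resize(x,(400,300),interpolation=2) for x in (b,cv2.imread('pics/w22.png'))]))"
```

```text
t: 24.4
position: [0.4163, -0.3638, 0.062]
eef_rot: [-1.576, 1.491, -2.922]
wrist_force: [0.0, 0.8, 1.5]
opening: 0.0441
t 24.4 pos [ 0.4163 -0.3638  0.062 ] yaw 12.9 q7 0.53 dp [2.46 0.69 0.05] roll -0.001
```

View pics/c22.png

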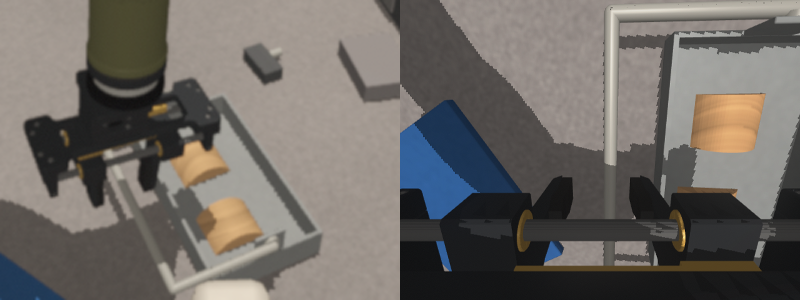

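```bash
python3 -m handwheel '{"dp":[[0,0.65,0],[1.2,0.65,0],[2.4,0.65,0],[2.4,0.65,0],[2.4,0.65,0]],"roll":[0,0,0,0,0],"fingers":[50,50,50,30,20]}';python3 -m handwheel '{"dp":[[0,0,0],[0,0,0],[0,0,0],[0,0,0],[0,0,0]],"roll":[0,0,0,0,0],"fingers":[5,5,5,5,5]}';python3 -c "
from h import *
goto((.4212,-.3632),.037,13);print(st()['wrist_force'])"
```

```text
t: 25.0
position: [0.4213, -0.3632, 0.0383]
eef_rot: [-1.56, 1.492, -2.905]
wrist_force: [-0.1, -0.2, 0.8]
opening: 0.0305
t: 25.5
position: [0.4217, -0.3633, 0.0385]
eef_rot: [-1.554, 1.493, -2.898]
wrist_force: [1.1, -0.7, -0.3]
opening: 0.0084
t 25.5 pos [ 0.4217 -0.3633  0.0385] yaw 12.9 q7 0.52 dp [ 0.15 -0.04 -0.02] roll -0.001
[ 1.06456764 -0.65085874 -0.32183004]
```

```bash
python3 -c "
from h import *
print(st()['opening']);cap('side','d23');cap('wrist','w23');cap('scene','s23');print(st()['opening'])
b=cv2.imread('pics/d23.png')[330:480,200:400]
cv2.imwrite('pics/c23.png',np.hstack([cv2.resize(x,(400,300),interpolation=2) for x in (b,cv2.imread('pics/w23.png'))]))"
```

```text
0.00839792139761839
0.008088317995830187
```

View pics/c23.png

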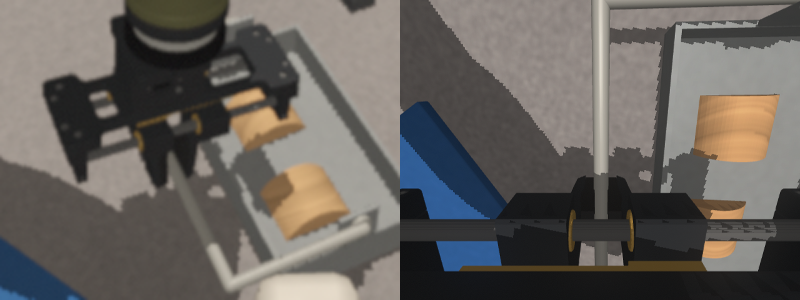

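```bash
python3 -c "
from h import *
o=st();p=o['position'];e=np.array([np.cos(np.radians(13)),np.sin(np.radians(13)),0])
for d in range(0,96,6):
  t=np.radians(d);print(d,rel(p+.11*(1-np.cos(t))*e+[0,0,.11*np.sin(t)],o).round(2))"
```

```text
0 [0. 0. 0.]
6 [-1.15 -0.03  0.  ]
12 [-2.3   0.06  0.  ]
18 [-3.43  0.27  0.  ]
24 [-4.53  0.6   0.01]
30 [-5.6   1.04  0.01]
36 [-6.61  1.59  0.01]
42 [-7.56  2.24  0.01]
48 [-8.43  2.99  0.01]
54 [-9.23  3.83  0.01]
60 [-9.93  4.74  0.01]
66 [-1.053e+01  5.720e+00  1.000e-02]
72 [-1.102e+01  6.760e+00  1.000e-02]
78 [-1.141e+01  7.850e+00  1.000e-02]
84 [-1.167e+01  8.970e+00  1.000e-02]
90 [-1.182e+01  1.011e+01  1.000e-02]
```

```bash
python3 -m handwheel '{"dp":[[-1.15,0,0],[-2.3,0.06,0],[-3.4,0.27,0],[-4.5,0.6,0],[-5.6,1.04,0]],"roll":[0,0,0,0,0],"fingers":[5,5,5,5,5]}';python3 -c "
from h import *
o=st();r=Rt(o);print(o['opening'])
e=np.array([np.cos(np.radians(13)),np.sin(np.radians(13)),0]);piv=np.array([.5293,-.3385,.056]);g=o['position']-.019*r[:,0]-piv
print('angle',np.degrees(np.arctan2(g[2],-g@e)),'rad',np.hypot(g[2],g@e));cap('side','d24');cap('scene','s24')
b=cv2.imread('pics/d24.png')[280:480,200:466];a=cv2.imread('pics/s24.png')[70:270,160:426]
cv2.imwrite('pics/c24.png',np.hstack([cv2.resize(x,(400,300),interpolation=2) for x in (a,b)]))"
```

```text
t: 26.15
position: [0.4364, -0.3598, 0.0946]
eef_rot: [-1.554, 1.493, -2.898]
wrist_force: [0.5, 0.5, -3.3]
opening: 0.0082
0.008220591134511637
angle 31.5114622399687 rad 0.11001916150727042
```

View pics/c24.png

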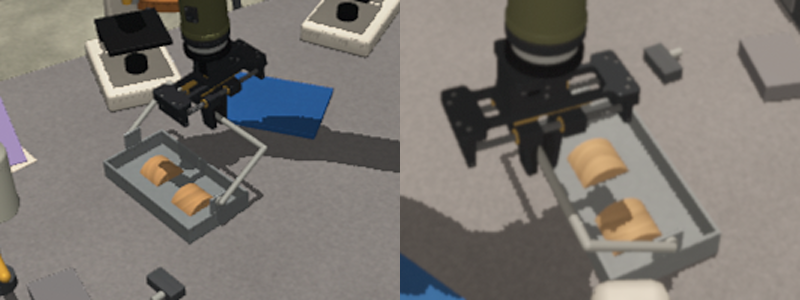

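```bash
python3 -m handwheel '{"dp":[[-1.0,0.6,0],[-2.0,1.25,0],[-2.9,2.0,0],[-3.7,2.85,0],[-4.4,3.75,0]],"roll":[0,0,0,0,0],"fingers":[5,5,5,5,5]}';python3 -m handwheel '{"dp":[[-0.55,0.95,0],[-1.05,2.0,0],[-1.4,3.1,0],[-1.65,4.2,0],[-1.75,5.1,0]],"roll":[0,0,0,0,0],"fingers":[5,5,5,5,5]}';python3 -c "
from h import *
o=st();r=Rt(o);print(o['opening'],o['wrist_force'])
e=np.array([np.cos(np.radians(13)),np.sin(np.radians(13)),0]);piv=np.array([.5293,-.3385,.056]);g=o['position']-.019*r[:,0]-piv
print('angle',np.degrees(np.arctan2(g[2],-g@e)),'rad',np.hypot(g[2],g@e));cap('side','d25');cap('scene','s25')
b=cv2.imread('pics/d25.png')[280:480,200:466];a=cv2.imread('pics/s25.png')[70:270,160:426]
cv2.imwrite('pics/c25.png',np.hstack([cv2.resize(x,(400,300),interpolation=2) for x in (a,b)]))"
```

```text
t: 26.75
position: [0.4772, -0.3505, 0.1364]
eef_rot: [-1.54, 1.494, -2.884]
wrist_force: [0.7, -0.2, -5.8]
opening: 0.0074
t: 27.25
position: [0.5295, -0.3382, 0.1499]
eef_rot: [-1.54, 1.494, -2.884]
wrist_force: [0.5, 0.1, -6.1]
opening: 0.0068
0.006847083600762628 [ 0.52400816  0.08386227 -6.06023591]
angle 90.8853707946366 rad 0.1128771486489716
```

View pics/c25.png

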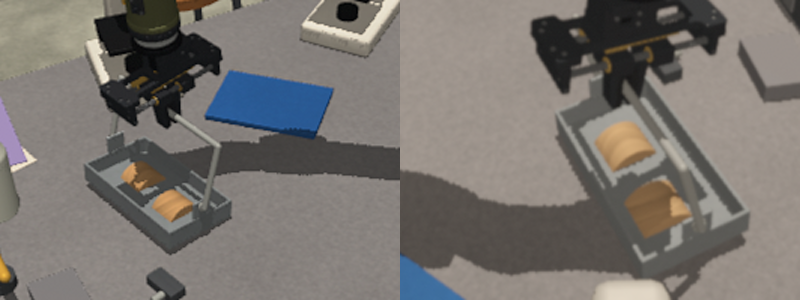

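```bash
python3 -c "
from h import *
cap('wrist','w25')
a=cv2.imread('pics/s25.png')[100:250,210:370]
cv2.imwrite('pics/c25a.png',cv2.resize(a,(800,600),interpolation=2))
W=cloud(load('s25'));f=cv2.cvtColor(load('s25')['frame'],cv2.COLOR_RGB2HSV)[...,1]<60
reg=(W[...,0]>.40)&(W[...,0]<.68)&(W[...,1]>-.50)&(W[...,1]<-.17)
P=W[reg&(W[...,2]>.029)&(W[...,2]<.042)&f]
print('rim',len(P),cv2.minAreaRect((P[:,:2]*1000).astype(np.float32)),P[:,2].mean())
W=cloud(load('w25'))
"
```

```text
rim 756 ((565.491943359375, -328.40362548828125), (138.34938049316406, 235.9242401123047), 13.622982025146484) 0.03550260618979069
```

View pics/c25a.png

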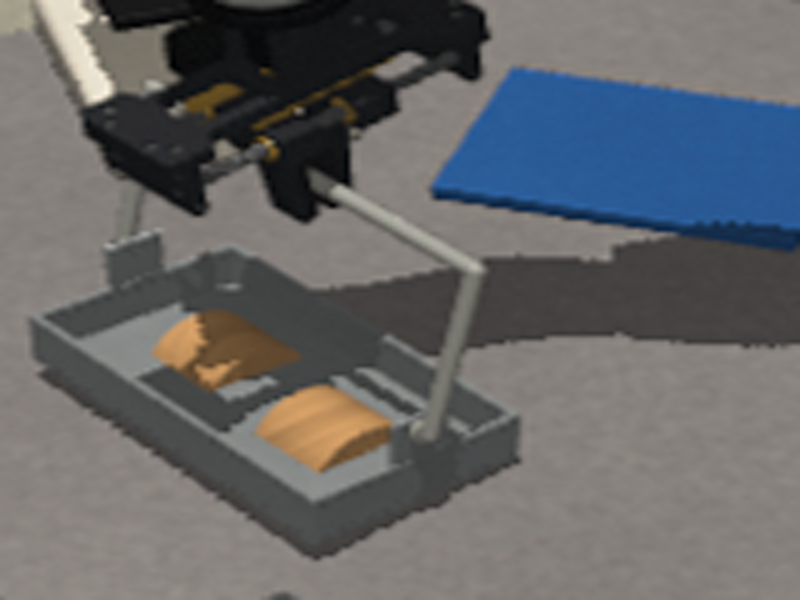

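View pics/w25.png

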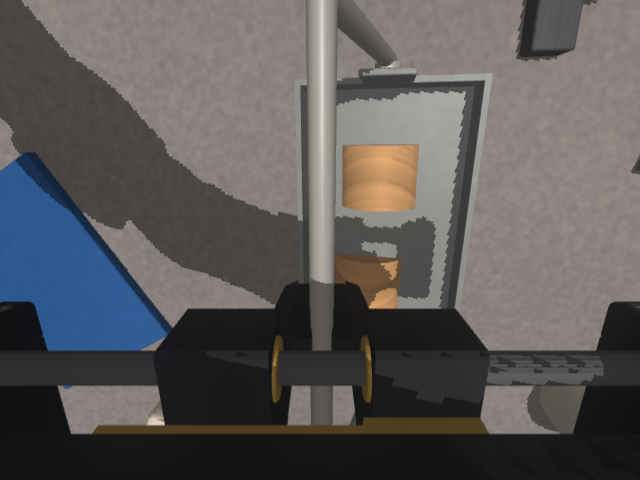

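```bash
python3 -c "
from h import *
o=st();r=Rt(o)
W=cloud(load('w25'))
for p in [(322,270),(322,200),(322,100),(322,20)]: print(p,W[p[1],p[0]].round(4),(r.T@(W[p[1],p[0]]-o['position'])*1000).round(1))
for p in [(300,80),(490,76),(460,300),(303,250),(420,130),(440,100)]: print(p,W[p[1],p[0]].round(4))
print(o['opening'],o['wrist_force'])
"
```

```text
(322, 270) [ 0.5258 -0.3098  0.1787] [-29.4   1.2 -28.2]
(322, 200) [ 0.5198 -0.2836  0.1791] [-29.7   1.2 -55. ]
(322, 100) [ 0.5124 -0.2517  0.1796] [-30.3   1.1 -87.8]
(322, 20) [ 0.5071 -0.2295  0.1782] [ -29.     1.1 -110.7]
(300, 80) [ 0.481  -0.2319  0.0387]
(490, 76) [ 0.6016 -0.2054  0.0558]
(460, 300) [ 0.6382 -0.3591  0.0542]
(303, 250) [ 0.5097 -0.356   0.0376]
(420, 130) [ 0.5758 -0.2442  0.0214]
(440, 100) [ 0.5832 -0.2208  0.0227]
0.007207775167141193 [-0.62448397 -0.31432136 -4.81364146]
```

```bash
python3 -m handwheel '{"dp":[[0.4,0,0],[0.8,0,0],[1.1,0,0],[1.3,0,0],[1.3,0,0]],"roll":[0,0,0,0,0],"fingers":[5,5,5,5,5]}';python3 -c "
from h import *
o=st();r=Rt(o);print(o['wrist_force'])
cap('wrist','w26')
W=cloud(load('w26'))
for p in [(322,270),(322,100)]: print(p,W[p[1],p[0]].round(4),(r.T@(W[p[1],p[0]]-o['position'])*1000).round(1))"
```

```text
t: 27.9
position: [0.5269, -0.3386, 0.1383]
eef_rot: [-1.542, 1.493, -2.886]
wrist_force: [-4.1, 3.4, 8.7]
opening: 0.007
[-4.14126372  3.37626878  8.70247733]
(322, 270) [ 0.5227 -0.3111  0.1666] [-28.4  -0.1 -27.7]
(322, 100) [ 0.5092 -0.2527  0.1671] [-29.   -0.2 -87.7]
```

View pics/w26.png

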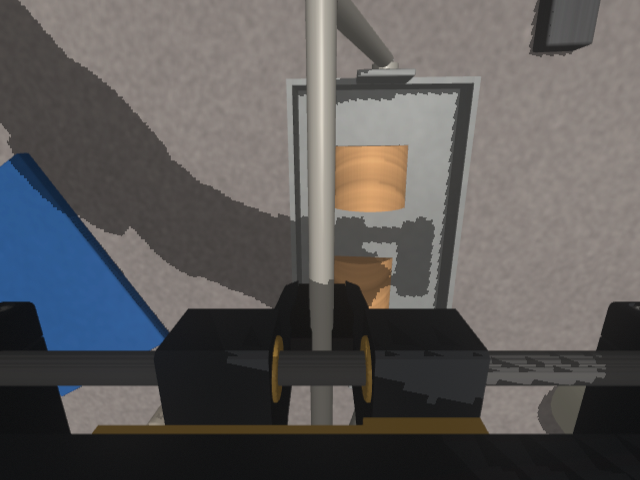

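```bash
python3 -m handwheel '{"dp":[[-0.1,0,0],[-0.1,0,0],[-0.1,0,0],[-0.1,0,0],[-0.1,0,0]],"roll":[0,0,0,0,0],"fingers":[12,18,18,18,18]}';python3 -c "
from h import *
o=st();r=Rt(o);print(o['wrist_force'],o['opening'])
cap('wrist','w27');cap('scene','s27')
W=cloud(load('w27'))
for p in [(322,270),(322,100)]: print(p,W[p[1],p[0]].round(4),(r.T@(W[p[1],p[0]]-o['position'])*1000).round(1))
W=cloud(load('s27'));f=cv2.cvtColor(load('s27')['frame'],cv2.COLOR_RGB2HSV)[...,1]<60
reg=(W[...,0]>.40)&(W[...,0]<.68)&(W[...,1]>-.50)&(W[...,1]<-.17)
P=W[reg&(W[...,2]>.029)&(W[...,2]<.042)&f]
print('rim',len(P),cv2.minAreaRect((P[:,:2]*1000).astype(np.float32)),P[:,2].mean())"
```

```text
t: 28.45
position: [0.5271, -0.3387, 0.1392]
eef_rot: [-1.541, 1.493, -2.885]
wrist_force: [-1.1, -0.2, -0.2]
opening: 0.0161
[-1.12976913 -0.15708395 -0.23427636] 0.01605072099018875
(322, 270) [ 0.523  -0.3127  0.1638] [-24.7  -0.1 -26.2]
(322, 100) [ 0.5091 -0.2524  0.1641] [-25.1  -0.1 -88.1]
rim 654 ((557.3280029296875, -331.87615966796875), (134.25621032714844, 236.68186950683594), 13.064676284790039) 0.03417050497227985
```

View pics/w27.png

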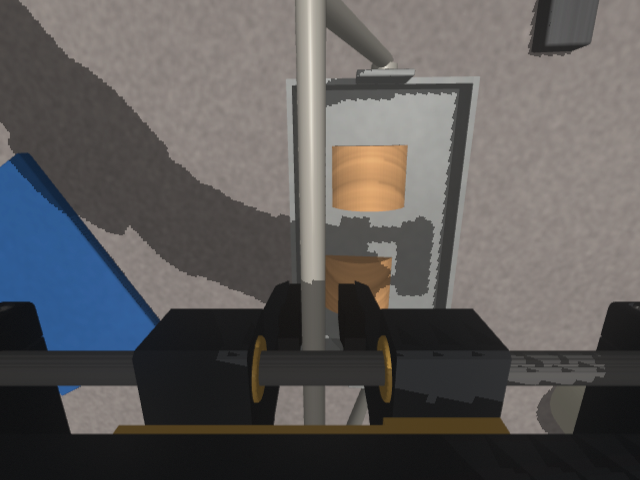

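```bash
python3 -c "
from h import *
e=np.array([np.cos(np.radians(13)),np.sin(np.radians(13))]);c=np.array([.5573,-.3319])
goto(c+.003*e,.145,13)"
```

```text
t 28.55 pos [ 0.5271 -0.3386  0.1393] yaw 13.0 q7 0.5 dp [-0.83  3.34  0.03] roll -0.000
```

```bash
python3 -m handwheel '{"dp":[[-0.2,0.7,0],[-0.4,1.4,0],[-0.6,2.1,0],[-0.75,2.8,0],[-0.83,3.35,0]],"roll":[0,0,0,0,0],"fingers":[18,18,18,18,18]}';python3 -c "
from h import *
o=st();r=Rt(o);print(o['wrist_force'],o['opening'])
cap('wrist','w28');cap('scene','s28')
W=cloud(load('w28'))
for p in [(312,270),(312,100)]: print(p,W[p[1],p[0]].round(4),(r.T@(W[p[1],p[0]]-o['position'])*1000).round(1))
W=cloud(load('s28'));f=cv2.cvtColor(load('s28')['frame'],cv2.COLOR_RGB2HSV)[...,1]<60
reg=(W[...,0]>.40)&(W[...,0]<.68)&(W[...,1]>-.50)&(W[...,1]<-.17)
P=W[reg&(W[...,2]>.029)&(W[...,2]<.042)&f]
rr=cv2.minAreaRect((P[:,:2]*1000).astype(np.float32))
print('rim',len(P),rr,P[:,2].mean())
e=np.array([np.cos(np.radians(13)),np.sin(np.radians(13))]);print('bar off',(load and (cloud(load('w28'))[270,312,:2]-np.array(rr[0])/1000)@e))"
```

```text
t: 29.05
position: [0.5614, -0.3304, 0.145]
eef_rot: [-1.542, 1.494, -2.885]
wrist_force: [-0.1, 0.3, 0.4]
opening: 0.016
[-0.112053    0.27587143  0.36930663] 0.015952651328596985
(312, 270) [ 0.5534 -0.3048  0.1712] [-26.   -4.  -26.7]
(312, 100) [ 0.5401 -0.245   0.1708] [-25.8  -3.5 -88. ]
rim 630 ((557.4474487304688, -330.6878662109375), (135.78550720214844, 234.2061309814453), 13.58561897277832) 0.034137806689316
bar off 0.0019099699372319035
```

View pics/w28.png

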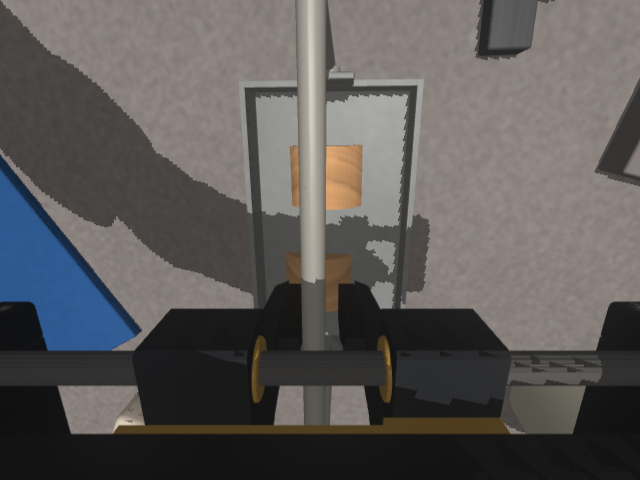

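```bash
python3 -m handwheel '{"dp":[[0,-0.3,0],[0,-0.3,0],[0,-0.3,0],[0,-0.3,0],[0,-0.3,0]],"roll":[0,0,0,0,0],"fingers":[18,5,5,5,5]}';python3 -m handwheel '{"dp":[[-0.3,0,0],[-0.6,0,0],[-0.9,0,0],[-1.2,0,0],[-1.5,0,0]],"roll":[0,0,0,0,0],"fingers":[5,5,5,5,5]}';python3 -c "
from h import *
o=st();r=Rt(o);print(o['wrist_force'],o['opening'])
cap('wrist','w29');cap('side','d29');cap('scene','s29')
b=cv2.imread('pics/d29.png')[260:480,200:493];a=cv2.imread('pics/s29.png')[70:270,160:426]
cv2.imwrite('pics/c29.png',np.hstack([cv2.resize(x,(400,300),interpolation=2) for x in (a,b)]))
W=cloud(load('w29'))
for p in [(322,270),(322,100)]: print(p,W[p[1],p[0]].round(4),(r.T@(W[p[1],p[0]]-o['position'])*1000).round(1))"
```

```text
t: 29.65
position: [0.5584, -0.331, 0.1451]
eef_rot: [-1.544, 1.494, -2.887]
wrist_force: [-0.4, -0.5, -0.9]
opening: 0.0077
t: 30.15
position: [0.5595, -0.3307, 0.1602]
eef_rot: [-1.545, 1.494, -2.888]
wrist_force: [-0.2, 1.0, -5.4]
opening: 0.008
[-0.18615681  0.95486648 -5.36611989] 0.00796274011137407
(322, 270) [ 0.5552 -0.3041  0.1863] [-26.3  -0.1 -26.8]
(322, 100) [ 0.5416 -0.2447  0.1882] [-28.3  -0.2 -87.8]
```

View pics/c29.png

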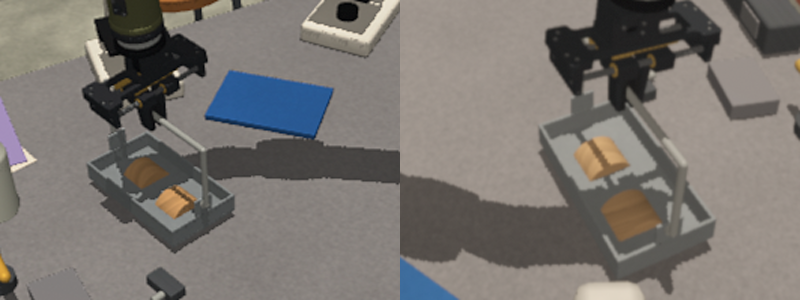

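```bash
python3 -m handwheel '{"dp":[[-1,0,0],[-3,0,0],[-5,0,0],[-7,0,0],[-8.5,0,0]],"roll":[0,0,0,0,0],"fingers":[5,5,5,5,5]}';python3 -m handwheel '{"dp":[[-1,0,0],[-2,0,0],[-2.5,0,0],[-2.5,0,0],[-2.5,0,0]],"roll":[0,0,0,0,0],"fingers":[5,5,5,5,5]}';python3 -c "
from h import *
goto((.42,.346),.27,-2.7)"
```

```text
t: 30.8
position: [0.5665, -0.3292, 0.2472]
eef_rot: [-1.523, 1.496, -2.866]
wrist_force: [0.6, 0.3, -5.1]
opening: 0.0077
t: 31.3
position: [0.5679, -0.3285, 0.2714]
eef_rot: [-1.535, 1.494, -2.878]
wrist_force: [-0.7, 1.1, -5.8]
opening: 0.0081
t 31.3 pos [ 0.5679 -0.3285  0.2714] yaw 13.1 q7 0.52 dp [ -0.11   0.83 -69.05] roll 0.275
```

```bash
python3 -m handwheel '{"dp":[[0,0,-1],[0,0,-3],[0,0,-5.5],[0,0,-8],[0,0,-11]],"roll":[0.01,0.02,0.03,0.04,0.06],"fingers":[5,5,5,5,5]}';python3 -m handwheel '{"dp":[[0,0,-2.8],[0,0,-5.6],[0,0,-8.4],[0,0,-11.2],[0,0,-14]],"roll":[0.01,0.02,0.03,0.04,0.06],"fingers":[5,5,5,5,5]}';python3 -c "
from h import *
goto((.42,.346),.27,-2.7);cap('side','d30')"
```

```text
t: 31.8
position: [0.5422, -0.2202, 0.2705]
eef_rot: [-1.481, 1.494, -2.885]
wrist_force: [0.5, 0.5, -4.9]
opening: 0.0078
t: 32.3
position: [0.518, -0.0805, 0.2693]
eef_rot: [-1.426, 1.493, -2.891]
wrist_force: [-0.3, 0.1, -5.7]
opening: 0.0076
t 32.3 pos [ 0.518  -0.0805  0.2693] yaw 6.0 q7 0.03 dp [ -0.15  -5.26 -43.44] roll 0.152
```

View pics/d30.png

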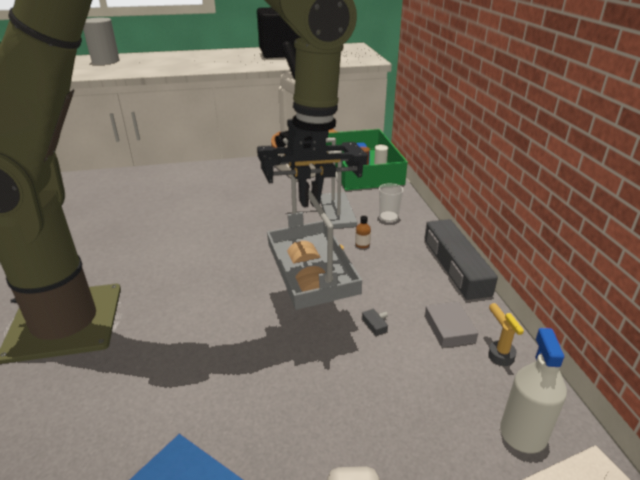

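```bash
python3 -c "
from h import *
c=cap('scene','s30')
b=cv2.imread('pics/d30.png')[130:310,220:400];a=cv2.imread('pics/s30.png')[130:310,240:420]
cv2.imwrite('pics/c30.png',np.hstack([cv2.resize(x,(400,400),interpolation=2) for x in (a,b)]))"
```

```text
(no output)
```

View pics/c30.png

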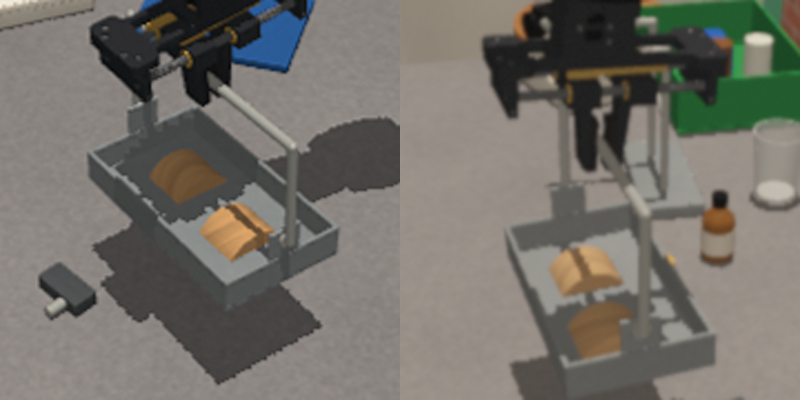

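```bash
python3 -m handwheel '{"dp":[[0,-0.3,-2.8],[0,-0.6,-5.6],[0,-1,-8.4],[0,-1.5,-11.2],[0,-2,-14]],"roll":[0.01,0.02,0.03,0.04,0.06],"fingers":[5,5,5,5,5]}';python3 -m handwheel '{"dp":[[0,-0.3,-2.8],[0,-0.6,-5.6],[0,-1,-8.4],[0,-1.5,-11.2],[0,-2,-14]],"roll":[0.01,0.02,0.03,0.04,0.06],"fingers":[5,5,5,5,5]}';python3 -c "
from h import *
goto((.42,.346),.27,-2.7)"
```

```text
t: 32.9
position: [0.4815, 0.0617, 0.2699]
eef_rot: [-1.416, 1.493, -2.934]
wrist_force: [-0.8, -1.5, -5.8]
opening: 0.0077
t: 33.4
position: [0.4536, 0.2011, 0.2696]
eef_rot: [-1.348, 1.493, -2.928]
wrist_force: [0.3, -0.2, -5.2]
opening: 0.0077
t 33.4 pos [0.4536 0.2011 0.2696] yaw -0.5 q7 -0.59 dp [ -0.02  -3.49 -14.46] roll 0.038
```

```bash
python3 -m handwheel '{"dp":[[0,-0.8,-3],[0,-1.6,-6],[0,-2.4,-9],[0,-3,-12],[0,-3.5,-14]],"roll":[0.01,0.02,0.03,0.038,0.038],"fingers":[5,5,5,5,5]}';python3 -m handwheel '{"dp":[[0,0,-0.3],[0,0,-0.3],[0.5,0,-0.3],[1,0,-0.3],[1.5,0,-0.3]],"roll":[0,0,0,0,0],"fingers":[5,5,5,5,5]}';python3 -c "
from h import *
goto((.5639,.3464),.235,-2.7);o=st();r=Rt(o)
cap('scene','s31');cap('side','d31');cap('wrist','w31')
b=cv2.imread('pics/d31.png')[50:250,200:400];a=cv2.imread('pics/s31.png')[200:450,300:550]
cv2.imwrite('pics/c31.png',np.hstack([cv2.resize(x,(400,400),interpolation=2) for x in (a,b)]))
W=cloud(load('w31'))
for p in [(322,270),(322,200),(322,100)]: print(p,W[p[1],p[0]].round(4),(r.T@(W[p[1],p[0]]-o['position'])*1000).round(1))"
```

```text
t: 33.9
position: [0.4188, 0.3438, 0.2697]
eef_rot: [-1.326, 1.493, -2.942]
wrist_force: [0.1, 0.3, -6.6]
opening: 0.0074
t: 34.4
position: [0.4182, 0.3453, 0.2542]
eef_rot: [-1.318, 1.492, -2.936]
wrist_force: [-0.1, 0.1, -4.9]
opening: 0.0086
t 34.4 pos [0.4182 0.3453 0.2542] yaw -2.7 q7 -0.86 dp [ 0.79 14.65 -0.82] roll -0.001
(322, 270) [0.4206 0.373  0.2803] [-26.7  -0.9 -27.3]
(322, 200) [0.4219 0.4001 0.2796] [-26.5  -0.9 -54.4]
(322, 100) [0.4233 0.4337 0.278 ] [-25.5  -1.  -88. ]
```

View pics/c31.png

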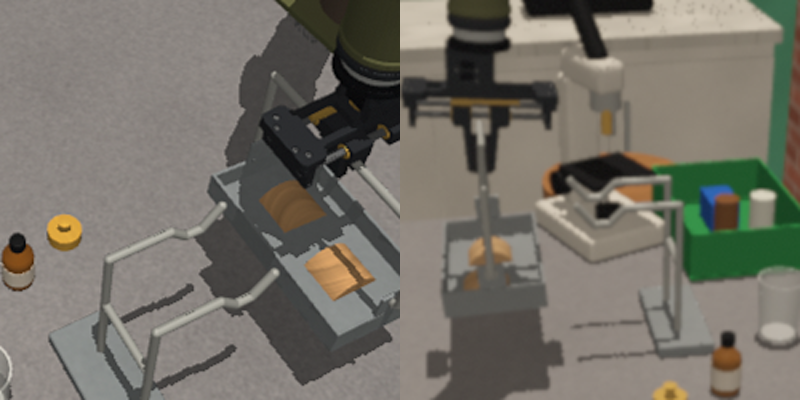

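View pics/w31.png

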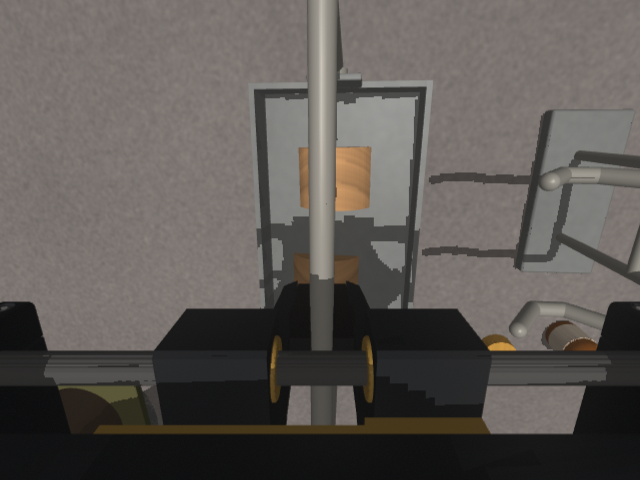

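```bash
python3 -m handwheel '{"dp":[[0.3,1,0],[0.6,3,0],[0.8,5,0],[0.8,7,-0.1],[0.8,8.5,-0.3]],"roll":[0,0,0,0,0],"fingers":[5,5,5,5,5]}';python3 -m handwheel '{"dp":[[0.3,1,0],[0.4,2,0],[0.4,3,0],[0.4,3,0],[0.4,3,0]],"roll":[0,0,0,0,0],"fingers":[5,5,5,5,5]}';python3 -c "
from h import *
goto((.565,.3464),.235,-2.7);o=st();r=Rt(o)
cap('scene','s32');cap('side','d32');cap('wrist','w32')
b=cv2.imread('pics/d32.png')[50:250,200:400];a=cv2.imread('pics/s32.png')[230:480,300:550]
cv2.imwrite('pics/c32.png',np.hstack([cv2.resize(x,(400,400),interpolation=2) for x in (a,b)]))
W=cloud(load('w32'))
for p in [(322,270),(322,200),(322,100)]: print(p,W[p[1],p[0]].round(4),(r.T@(W[p[1],p[0]]-o['position'])*1000).round(1))"
```

```text
t: 35.05
position: [0.5044, 0.3436, 0.2392]
eef_rot: [-1.301, 1.493, -2.919]
wrist_force: [0.2, -0.7, -5.7]
opening: 0.0077
t: 35.55
position: [0.5338, 0.3422, 0.2329]
eef_rot: [-1.304, 1.492, -2.923]
wrist_force: [-1.0, -0.1, -5.1]
opening: 0.0077
t 35.55 pos [0.5338 0.3422 0.2329] yaw -2.8 q7 -0.74 dp [-0.45  3.07 -0.56] roll -0.001
(322, 270) [0.5362 0.3696 0.2588] [-26.4  -0.9 -27. ]
(322, 200) [0.5375 0.3971 0.259 ] [-27.2  -0.9 -54.5]
(322, 100) [0.5389 0.4307 0.2571] [-26.   -1.  -88.1]
```

View pics/c32.png

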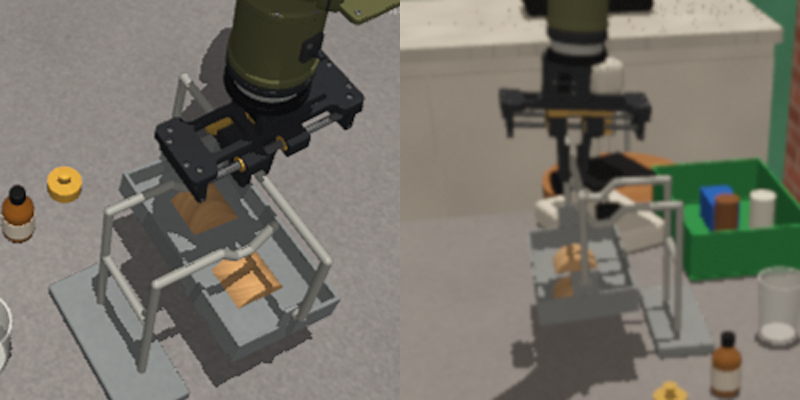

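View pics/w32.png

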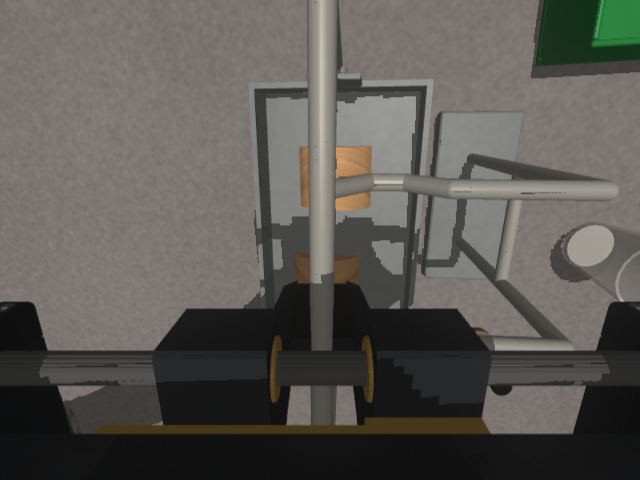

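```bash
python3 -m handwheel '{"dp":[[0,0.8,-0.1],[0,1.6,-0.3],[0,2.4,-0.4],[0,3.1,-0.4],[0,3.1,-0.4]],"roll":[0,0,0,0,0],"fingers":[5,5,5,5,5]}';python3 -m handwheel '{"dp":[[0.6,0,0],[1.2,-0.1,0],[1.8,-0.15,0],[2.4,-0.2,0],[3.0,-0.25,0]],"roll":[0,0,0,0,0],"fingers":[5,5,5,5,5]}';python3 -c "
from h import *
goto((.565,.3464),.1735,-2.7);o=st();r=Rt(o)
cap('scene','s33');cap('side','d33');cap('wrist','w33')
b=cv2.imread('pics/d33.png')[50:250,200:400];a=cv2.imread('pics/s33.png')[230:480,300:550]
cv2.imwrite('pics/c33.png',np.hstack([cv2.resize(x,(400,400),interpolation=2) for x in (a,b)]))
W=cloud(load('w33'))
for p in [(322,270),(322,200),(322,100)]: print(p,W[p[1],p[0]].round(4),(r.T@(W[p[1],p[0]]-o['position'])*1000).round(1))"
```

```text
t: 36.2
position: [0.5658, 0.3443, 0.2303]
eef_rot: [-1.295, 1.493, -2.914]
wrist_force: [1.2, -0.6, -5.2]
opening: 0.008
t: 36.7
position: [0.5607, 0.3439, 0.1999]
eef_rot: [-1.294, 1.493, -2.913]
wrist_force: [0.3, 0.7, -5.4]
opening: 0.0076
t 36.7 pos [0.5607 0.3439 0.1999] yaw -2.8 q7 -0.72 dp [ 2.6   0.62 -0.33] roll -0.002
(322, 270) [0.5633 0.371  0.2254] [-26.1  -0.6 -26.6]
(322, 200) [0.5645 0.3981 0.2242] [-25.4  -0.6 -53.8]
(322, 100) [0.5661 0.4318 0.2235] [-25.4  -0.6 -87.5]
```

View pics/c33.png

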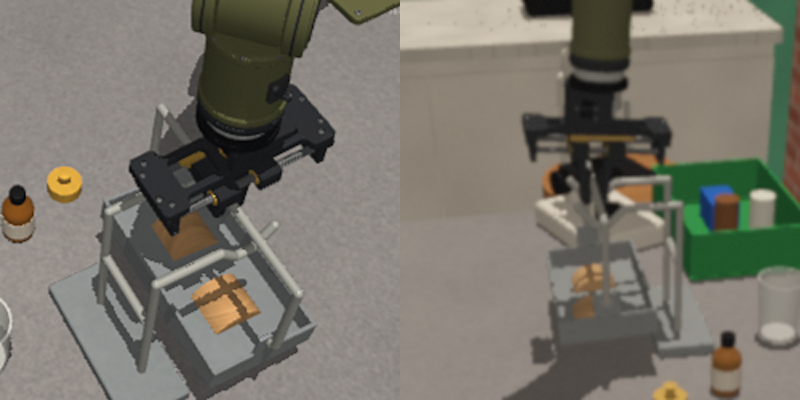

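View pics/w33.png

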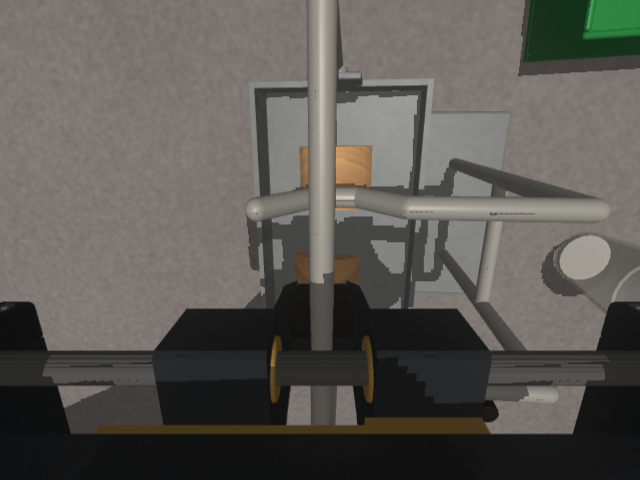

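```bash
python3 -m handwheel '{"dp":[[0.2,0.4,-0.1],[0.8,0.5,-0.2],[1.4,0.55,-0.2],[2.0,0.6,-0.2],[2.5,0.65,-0.2]],"roll":[0,0,0,0,0],"fingers":[5,5,5,5,5]}';python3 -c "
from h import *
goto((.565,.3464),.1735,-2.7);o=st();r=Rt(o);print(o['wrist_force'])
cap('wrist','w34')
W=cloud(load('w34'))
for p in [(322,270),(322,200),(322,100)]: print(p,W[p[1],p[0]].round(4),(r.T@(W[p[1],p[0]]-o['position'])*1000).round(1))"
```

```text
t: 37.35
position: [0.5649, 0.3447, 0.1739]
eef_rot: [-1.284, 1.491, -2.903]
wrist_force: [-0.0, -2.0, 3.5]
opening: 0.0076
t 37.35 pos [0.5649 0.3447 0.1739] yaw -2.8 q7 -0.72 dp [ 0.04  0.   -0.17] roll -0.002
[-0.01499077 -2.01048172  3.51262606]
(322, 270) [0.5681 0.3723 0.2006] [-27.4  -0.2 -27.2]
(322, 200) [0.5694 0.3995 0.2005] [-27.9  -0.2 -54.4]
(322, 100) [0.571  0.4328 0.1993] [-27.4  -0.2 -87.7]
```

View pics/w34.png

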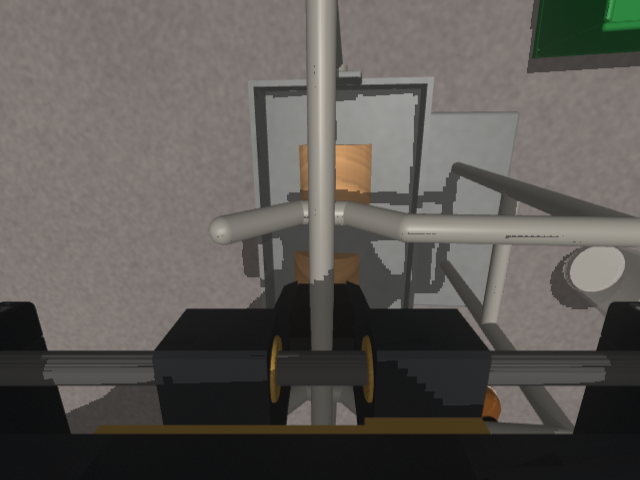

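```bash
python3 -m handwheel '{"dp":[[0,0,0],[0,0,0],[0,0,0],[0,0,0],[0,0,0]],"roll":[0,0,0,0,0],"fingers":[8,12,18,26,34]}';python3 -m handwheel '{"dp":[[0,0,0],[0,0,0],[0,0,0],[0,0,0],[0,0,0]],"roll":[0,0,0,0,0],"fingers":[34,34,34,34,34]}';python3 -c "
from h import *
o=st();r=Rt(o);print(o['wrist_force'],o['opening'])
cap('wrist','w35')
"
```

```text
t: 37.9
position: [0.5654, 0.345, 0.1742]
eef_rot: [-1.291, 1.492, -2.91]
wrist_force: [0.6, -0.4, 0.9]
opening: 0.0284
t: 38.4
position: [0.5654, 0.345, 0.1742]
eef_rot: [-1.291, 1.492, -2.91]
wrist_force: [0.8, 0.2, 0.3]
opening: 0.03
[0.83541092 0.23503549 0.27080756] 0.030040554989271145
```

View pics/w35.png

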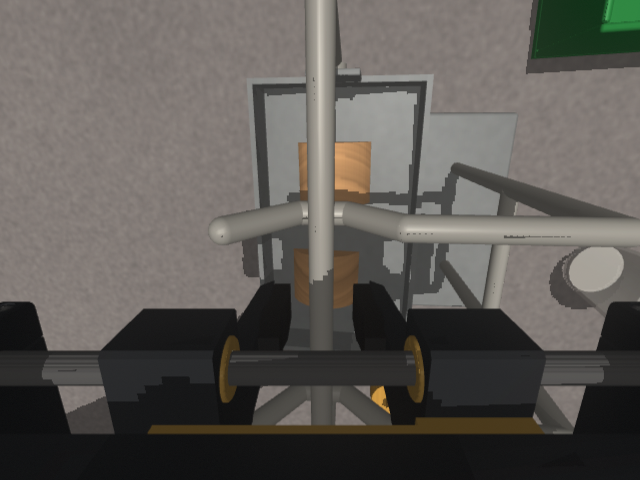

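```bash
python3 -m handwheel '{"dp":[[-1,-0.08,0],[-2,-0.16,0],[-3.5,-0.28,0],[-5,-0.4,0],[-6.5,-0.5,0]],"roll":[0,0,0,0,0],"fingers":[34,34,34,34,34]}';python3 -m handwheel '{"dp":[[-3,0,0],[-6,0,0],[-10,0,0],[-14,-3,0],[-16,-6,0]],"roll":[0,0,0,0,0],"fingers":[34,34,34,34,34]}';python3 -m handwheel '{"dp":[[0,-4,0],[0,-8,0],[0,-10,0],[0,-10,0],[0,-10,0]],"roll":[0,0,0,0,0],"fingers":[34,34,34,34,34]}';python3 -c "
from h import *
print(st()['position'])
for n in ('scene','side'): cap(n,n+'36')
b=cv2.imread('pics/side36.png')[90:250,240:420];a=cv2.imread('pics/scene36.png')[300:480,320:520]
cv2.imwrite('pics/c36.png',np.hstack([cv2.resize(x,(400,360),interpolation=2) for x in (a,b)]))
W=cloud(load('scene36'));f=cv2.cvtColor(load('scene36')['frame'],cv2.COLOR_RGB2HSV)
reg=(W[...,0]>.44)&(W[...,0]<.68)&(W[...,1]>.2)&(W[...,1]<.5)
m=reg&(W[...,2]>.055)&(W[...,2]<.07)&(f[...,1]<60); P=W[m]
A=np.c_[P[:,:2],np.ones(len(P))];k=np.linalg.lstsq(A,P[:,2],rcond=None)[0];print('rim',len(P),P.mean(0),k, cv2.minAreaRect((P[:,:2]*1000).astype(np.float32)))
m=reg&(W[...,2]>.025)&(W[...,2]<.042)&(f[...,1]<60); P=W[m];print('floor',len(P),P[:,2].mean())
"
```

```text
t: 38.95
position: [0.5656, 0.3466, 0.2412]
eef_rot: [-1.297, 1.493, -2.916]
wrist_force: [-0.4, 0.6, 0.4]
opening: 0.0298
t: 39.45
position: [0.5188, 0.3529, 0.4098]
eef_rot: [-1.342, 1.5, -2.962]
wrist_force: [0.1, -0.0, -0.5]
opening: 0.0297
t: 39.95
position: [0.4198, 0.3578, 0.4178]
eef_rot: [-1.348, 1.502, -2.968]
wrist_force: [1.2, -0.3, -0.3]
opening: 0.03
[0.41978384 0.35777907 0.41775116]
rim 1024 [0.60046799 0.36818249 0.0624476 ] [0.03338275 0.00250908 0.04147853] ((587.1455078125, 343.6824951171875), (230.36187744140625, 173.20138549804688), 87.4336166381836)
floor 4687 0.03514995021473416
```

View pics/c36.png

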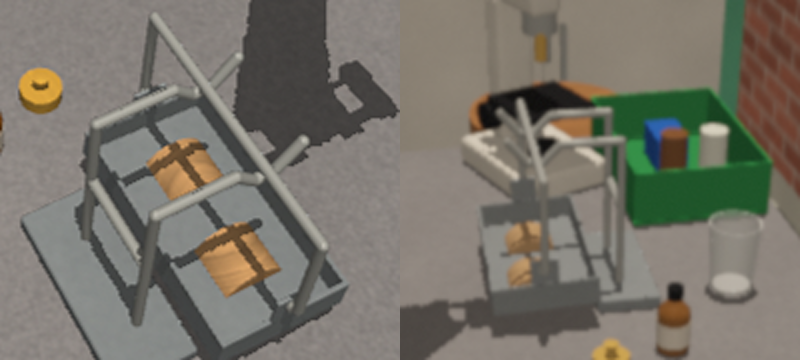

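View pics/scene36.png

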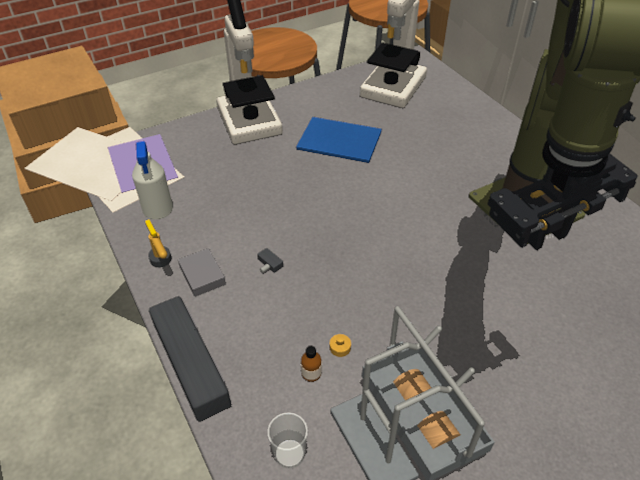

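```bash
python3 -m handwheel '{"dp":[[0,0,0],[0,0,0],[0,0,0],[0,0,0],[0,0,0]],"roll":[0,0,0,0,0],"fingers":[34,34,34,34,34]}' >/dev/null; python3 -m handwheel '{"dp":[[0,0,0],[0,0,0],[0,0,0],[0,0,0],[0,0,0]],"roll":[0,0,0,0,0],"fingers":[34,34,34,34,34]}';python3 -c "
from h import *
cap('scene','s37')
a=load('scene36')['frame'].astype(int);b=load('s37')['frame'].astype(int)
print('diff',abs(a-b)[300:,330:500].max(2).mean(),(abs(a-b)[300:,330:500].max(2)>25).sum())
W=cloud(load('s37'))
m=(W[...,2]>.190)&(W[...,2]<.206)&(abs(W[...,0]-.567)<.016)&(W[...,1]>.2)&(W[...,1]<.5);P=W[m];print(len(P),P.min(0),P.max(0),P.mean(0))
R0=R.from_euler('z',-2.7,degrees=True).as_matrix()
mid=(P[P[:,1]<P[:,1].min()+.006].mean(0)+P[P[:,1]>P[:,1].max()-.006].mean(0))/2
print('bar mid in seat',R0.T@(mid-[.5639,.3464,.195]))
"
```

```text
t: 41.05
position: [0.4207, 0.3574, 0.4168]
eef_rot: [-1.336, 1.501, -2.959]
wrist_force: [-0.6, 0.1, 0.2]
opening: 0.0298
diff 0.9412745098039216 88
1033 [0.55111128 0.21954814 0.19013485] [0.58294527 0.47007315 0.20534788] [0.56730204 0.35564907 0.19881876]
bar mid in seat [ 0.00360263 -0.001134    0.00291407]
```

Bar mid is within 4 mm of the seat and the caddy is still; handing in.

```bash
python3 -c "
from station import manip
print(manip.job_done())"
```

```text
the job is handed in; nothing more can be done
None
```

The caddy now hangs by its handle on the two-pronged stand, with both blocks lying flat side down and side by side in it. I handed the job in at about 41 s; no verdict was reported.

- **Blocks:** I found only two blocks, and no third was visible in the camera pictures. I gripped each by its D-ends, turned it over against a prong tip, and let it fall flat on the caddy floor.
- **Handle:** On the first swing the grip friction lifted the caddy and slid it about 3 cm along the bench. I set it back down and pushed the handle upright with the fingers loosely round it. Then I gripped it again, carried it over and lowered it into the dips.

**Last checks, from the cameras only:**
- The middle of the cross bar is about 4 mm along, 1 mm across and 3 mm in height from the seat.
- The caddy floor is about 35 mm above the bench and the caddy is nearly level. Its tilt, fitted from the rim, is about 0.03 rad.
- Two pictures about a second apart show almost no motion.
- The gripper was well clear of everything.
- The bottle, weight and clamp looked unmoved in the pictures; I did not measure their final positions.

No check failed or disagreed. I could not read the contact force on the stand directly.

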